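# Turn round the row of drill bits

## Robot

A 6-joint arm with a two-finger parallel gripper is mounted at the origin on the work surface. World frame = base frame: x ahead of the robot, y to its left, z up, the work surface at z = 0. Lengths are in m, angles in rad, forces in N, time in s.
With the tool pointing down it reaches from about 0.375 to 0.9 m from the base axis. Payload 3.1 kg.
Tool frame: the origin (TCP) lies at the very end of the fingers, on their centre line; the grasp point (between the pads) lies robot.grasp_offset behind it (robot.grasp_offset is the distance from the TCP to the grasp point, in m); z points along the fingers, y is the direction in which the jaws open and shut (so a half turn about z gives the same grasp; the last joint's range is limited). The gripper opens to 87 mm and grips with 3 to 60 N. Pads are 19 mm wide; open, the fingers measure 117 mm over their backs; the gripper's body (75 mm by 190 mm) begins 51 mm behind the grasp point.
Start: joints at [-1.367, 0.527, 1.433, -0, 1.181, -0.178], TCP at [0.233, -0.58, 0.223] pointing down, gripper open.
Joint ranges: [-3.08, 3.08], [-0.75, 2.2], [0.22, 2.44], [-1.43, 4.57], [0, 2.65], [-2.85, 2.85]. Speed limits (rad/s): [2.79, 2.79, 3.14, 3.14, 3.14, 3.14].

## Interface

Orientations are given as a unit quaternion [x, y, z, w].
In Python, from rig import robot gives the robot as it stands.
- The arm moves only by the tool drive_tool, never from a script. Its argument "targets" is one flat list of numbers, 6 for each row, row after row: the shift along the tool's x, y, z in cm, then the turn, a rotation vector about the tool's x, y, z in degrees. A call has 1 to 12 rows; each row is the pose to reach, as a shift and turn from the pose commanded when the call began, along the tool's axes at that moment; what a row does not reach only later rows make up. A row lasts 1/12 s, in which the tool goes at most 41.7 mm and 7.16 degrees, less where a joint would pass 70% of its speed; a pose out of reach is approached as far as the arm can. A call with a gripper value outside its range is refused whole. "grip" is the gripper command: -1 is fully open, 1 is shut, values between are in proportion, set as the call begins (left out, the last holds). The fingers move at their own pace and stop on an object; "squeeze" is the grip in N (left out, the last holds). Time passes only in rows, so rows that repeat a pose let the fingers close. It gives the time, the measured TCP pose, the force and the opening at its end, in the units of the state.
- robot.get_obs(): the state, without advancing time (a new reading comes with each control period).
- robot.camera(name): name is "scene" or "side" or "wrist"; returns (picture, depth): 400x640x3 uint8, red, green, blue; 400x640 float32, m along the optical axis (not along the pixel's ray), 0 where there is no reading.
- robot.calibration(name): a dict with "mtx" (3x3 intrinsics, pixels), "R" (3x3) and "t" (3): a world point X has camera coordinates R X + t; the wrist camera has in their place "hand_eye" (4x4, takes a point from camera to tool coordinates, whose origin is the TCP and whose axes are the flange's). Camera axes: x right, y down, z forward; pixel columns grow to the right and rows downward; lengths in m; the calibration is good to about 2 mm. The wrist camera is an equidistant fisheye: a pixel r from the principal point sees the ray r / f radians off the axis. A picture is of the moment at which its call begins: read the wrist's pose just before it. calibration takes no time and is no camera call.
- robot.hand_in(): hands the job in, once; it reports no verdict.
The state is a dict: "time": time; "q": joint angles; "joint_velocities": joint speeds; "joint_torque": joint torques, N m; "position": TCP position; "tool_rot": TCP orientation; "ft_force": force on the tool from outside, world axes, zero at the start; "moment": the same for the moment, N m; "grip_width": finger opening in m.
Only numpy, scipy, OpenCV 4.12 (cv2) and the standard library are available. Lean on these libraries where they do the work, as an engineer would, in place of code of your own. Each camera call takes 0.05 s, during which the arm holds its last target.

## Task

The next shift works from the other end: move the four drill accessories from the grey rack to the yellow rack in reverse order, so that the one nearest the grey rack's blue end stands farthest from the yellow rack's blue end, and so on along the row. Set each one down gently in its own pocket, standing flat on the pocket floor with its shank up as it is now, and do not drop or tip any over.

Things in the scene. Friction and masses are not known exactly. Their poses are not given: they have to be found in the camera images.
- hole_saw: Drill accessory, a small hole saw: red cup, 36 mm across, with dark slots and a steel collar, standing head down. Head and collar reach 40 mm high; above them a plain round steel shank, 12 mm in diameter, stands on its axis from 40 to 80 mm high. Loose, about 0.15 kg. Origin: centre of the underside; z up along the shank. It starts in the grey rack on its own red pad.
- cup_brush: Drill accessory, a wire cup brush: brass-coloured, 38 mm across at the foot, 31 mm at the top of the head, standing head down. Head and collar reach 40 mm high; above them a plain round steel shank, 12 mm in diameter, stands on its axis from 40 to 80 mm high. Loose, about 0.15 kg. Origin: centre of the underside; z up along the shank. It starts in the grey rack on its own yellow pad.
- stone: Drill accessory, a white grinding stone: white cylinder 35 mm across, standing head down. Head and collar reach 40 mm high; above them a plain round steel shank, 12 mm in diameter, stands on its axis from 40 to 80 mm high. Loose, about 0.15 kg. Origin: centre of the underside; z up along the shank. It starts in the grey rack on its own white pad.
- flap_wheel: Drill accessory, a flap wheel: green ribbed cylinder 37 mm across, standing head down. Head and collar reach 40 mm high; above them a plain round steel shank, 12 mm in diameter, stands on its axis from 40 to 80 mm high. Loose, about 0.15 kg. Origin: centre of the underside; z up along the shank. It starts in the grey rack on its own green pad.
- hole_pad: Red square pad, 52 x 50 mm, 3 mm thick, fixed in the floor of one pocket of the grey rack; the hole saw starts standing on it. It stays there, so it keeps showing which pocket that bit came from. Origin: centre of its underside.
- cup_pad: Yellow square pad, 52 x 50 mm, 3 mm thick, fixed in the floor of one pocket of the grey rack; the cup brush starts standing on it. It stays there, so it keeps showing which pocket that bit came from. Origin: centre of its underside.
- stone_pad: White square pad, 52 x 50 mm, 3 mm thick, fixed in the floor of one pocket of the grey rack; the stone starts standing on it. It stays there, so it keeps showing which pocket that bit came from. Origin: centre of its underside.
- flap_pad: Green square pad, 52 x 50 mm, 3 mm thick, fixed in the floor of one pocket of the grey rack; the flap wheel starts standing on it. It stays there, so it keeps showing which pocket that bit came from. Origin: centre of its underside.
- grey_rack: Dark grey rack, fixed. Four open pockets in a row along its y axis: centres at y = -87, -29, 29, 87 mm, x = 0; each 56 (x) by 54 (y) mm inside. Pocket floor 4 mm above the bench; outer walls 18 mm high, dividers 16 mm, all 4 mm thick. A blue block, 30 mm high, on its +y end (y = 118 to 138 mm). Origin: on the bench under the middle of the pockets. Bits start here, one per pocket.
- yellow_rack: Yellow rack, fixed. Four open pockets in a row along its y axis: centres at y = -87, -29, 29, 87 mm, x = 0; each 56 (x) by 54 (y) mm inside. Pocket floor 4 mm above the bench; outer walls 18 mm high, dividers 16 mm, all 4 mm thick. A blue block, 30 mm high, on its +y end (y = 118 to 138 mm). Origin: on the bench under the middle of the pockets. Starts empty.
There are look-alikes about, which are no part of the job. Leave any purple look-alike of the cup_brush alone.

How it is judged:
By the outcome, as a careful person would: the job done as asked, in the order asked, and still so for the second after the job is handed in, with the robot touching nothing.
It also fails if it takes over 106 s, if anything falls off the work surface, if the arm or the gripper's body presses on something with over 40 N, if the wrist force passes 120 N, or if a joint passes its speed limit or range.

## Working session

There is one attempt and no reset: what is moved stays moved. The work goes in short steps, Python scripts to look and compute and a tool call to move; the robot and the scene stay as the last step left them, time stands still between calls to the robot, and variables do not carry over. Pictures are saved under pics/ and viewed, and the job is handed in when it is done.

Besides the shell and the picture viewer there is one more tool, called after "Call:" as name(argument=value, ...) on one line, values as JSON. drive_tool: Moves the arm, as the interface text tells. Its arguments: {"type":"object","properties":{"targets":{"type":"array","items":{"type":"number"}},"grip":{"type":"number"},"squeeze":{"type":"number"}},"required":["targets"]}

```bash
ls; mkdir -p pics
python3 - <<'E'
from rig import robot
import cv2,numpy as np
o=robot.get_obs();print(o);print(robot.grasp_offset)
for n in["scene","side","wrist"]:
    p,d=robot.camera(n);cv2.imwrite(f"pics/{n}0.png",p[:,:,::-1]);np.savez(f"pics/{n}0.npz",p=p,d=d)
    print(n,robot.calibration(n))
E
```

```text
pics
{'time': 0.0, 'q': array([-1.36645701e+00,  5.28468180e-01,  1.43389617e+00, -1.55507025e-05,
        1.18133902e+00, -1.78514078e-01]), 'joint_velocities': array([ 0.00035277,  0.00151395,  0.00038312, -0.0006065 ,  0.0019851 ,
       -0.00095146]), 'joint_torque': array([ 2.66355328e-04, -4.40044105e+01, -1.76593941e+01,  6.31426298e-02,
        5.84447093e-02, -1.88136701e-04]), 'position': array([ 0.23334828, -0.57903495,  0.22157231]), 'tool_rot': array([ 9.81732681e-01,  1.90262525e-01, -2.08164771e-05, -1.05518046e-03]), 'ft_force': array([0.47313983, 0.76038498, 0.16264631]), 'moment': array([ 0.01303074, -0.01366804,  0.0071268 ]), 'grip_width': 0.08700282319019446}
0.0187
scene {'mtx': array([[374.51995015,   0.        , 314.21022951],
       [  0.        , 374.51995015, 195.08938375],
       [  0.        ,   0.        ,   1.        ]]), 'R': array([[ 0.33664757,  0.94155482, -0.01195549],
       [ 0.61220324, -0.22850142, -0.75696386],
       [-0.71545482,  0.24751085, -0.65334736]]), 't': array([-0.19643196, -0.27991044,  1.21906649])}
side {'mtx': array([[365.842122
[... 160 characters left out ...]
3, -0.21349344,  0.01070603],
       [-0.13929227,  0.59777264, -0.78947168],
       [ 0.16214725, -0.77271497, -0.61369361]]), 't': array([0.4937524 , 0.11229731, 0.87272945])}
wrist {'mtx': array([[309.70691629,   0.        , 320.98193029],
       [  0.        , 309.70691629, 201.59472599],
       [  0.        ,   0.        ,   1.        ]]), 'hand_eye': array([[ 5.05679552e-04, -9.56529876e-01, -2.91633915e-01,
         8.29703632e-02],
       [ 9.99999742e-01,  6.32339539e-04, -3.40057291e-04,
         1.14930703e-03],
       [ 5.09686614e-04, -2.91633668e-01,  9.56529949e-01,
        -1.62380962e-01],
       [ 0.00000000e+00,  0.00000000e+00,  0.00000000e+00,
         1.00000000e+00]])}
```

View pics/scene0.png

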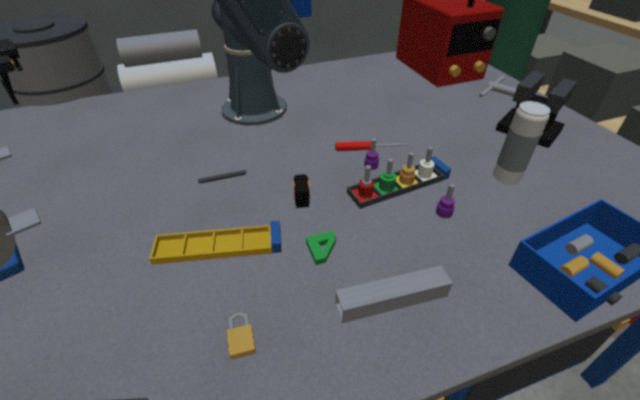

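View pics/side0.png

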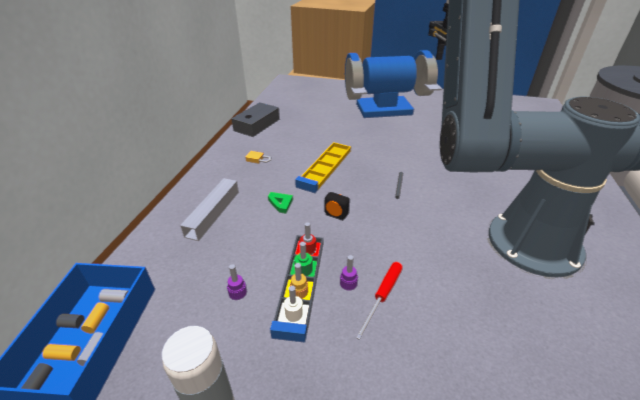

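View pics/wrist0.png

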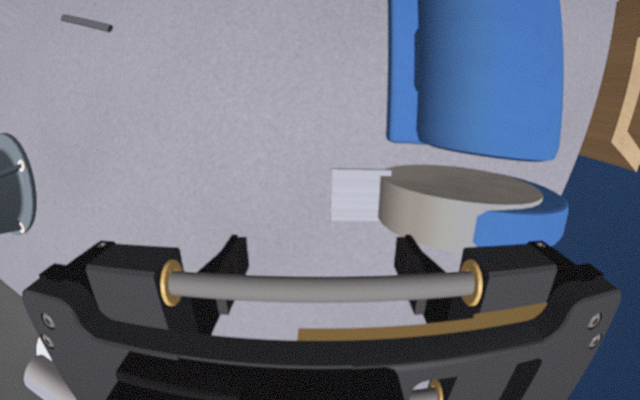

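```bash
cat > h.py <<'E'
import numpy as np,cv2
from rig import robot
def cloud(n,d):
    c=robot.calibration(n);K=c["mtx"];v,u=np.mgrid[0:400,0:640]
    P=np.stack([(u-K[0,2])/K[0,0]*d,(v-K[1,2])/K[1,1]*d,d],-1)
    return (P-c["t"])@c["R"]
def ray(n,u,v):
    c=robot.calibration(n);K=c["mtx"]
    r=c["R"].T@np.array([(u-K[0,2])/K[0,0],(v-K[1,2])/K[1,1],1.]);o=-c["R"].T@c["t"];return o,r
def onz(n,u,v,z):
    o,r=ray(n,u,v);return o+r*(z-o[2])/r[2]
E
python3 - <<'E'
from h import *
for n in["scene","side"]:
    f=np.load(f"pics/{n}0.npz");p,d=f["p"],f["d"];X=cloud(n,d)
    hsv=cv2.cvtColor(p,cv2.COLOR_RGB2HSV)
    for nm,lo,hi in[("yellow",(18,120,80),(32,255,255)),("blue",(105,140,60),(120,255,255)),("green",(55,120,40),(80,255,255)),("red",(174,130,60),(180,255,255)),("purple",(135,80,40),(160,255,255))]:
        m=cv2.inRange(hsv,lo,hi);k,L,S,C=cv2.connectedComponentsWithStats(m)
        for i in range(1,k):
            if S[i,4]<40:continue
            w=X[(L==i)&(d>0)]
            if len(w)<10:continue
            md=np.median(w,0)
            if not(0.2<md[0]<1.1 and abs(md[1])<.6 and md[2]<.1):continue
            r=cv2.minAreaRect(w[:,:2].astype(np.float32))
            print(n,nm,S[i],md.round(3),w[:,2].max().round(3),np.round(r[0],3),np.round(r[1],3),round(r[2],1))
    b=dict(scene=(330,130,140,80),side=(220,210,150,135))[n];x,y,w,h=b
    c=cv2.resize(p[y:y+h,x:x+w],None,fx=5 if n=="scene" else 4,fy=5 if n=="scene" else 4,interpolation=cv2.INTER_CUBIC)
    cv2.imwrite(f"pics/{n}0c.png",c[:,:,::-1])
E
```

```text
scene yellow [401 166  14  12 114] [0.514 0.26  0.043] 0.051 [0.512 0.264] [0.029 0.024] 68.8
scene yellow [396 174  22  14 105] [0.52  0.254 0.008] 0.038 [0.516 0.261] [0.05  0.061] 53.9
scene yellow [ 150  226  121   38 3313] [ 0.55  -0.213  0.006] 0.02 [ 0.545 -0.212] [0.243 0.086] 77.4
scene yellow [591 254  32  23 322] [0.873 0.477 0.02 ] 0.025 [0.871 0.48 ] [0.049 0.02 ] 12.1
scene yellow [562 257  26  18 268] [0.858 0.411 0.03 ] 0.035 [0.856 0.414] [0.02  0.049] 8.1
scene yellow [228 325  27  34 705] [ 0.787 -0.197  0.018] 0.02 [ 0.783 -0.197] [0.039 0.045] 85.6
scene blue [431 157  19  22 152] [0.512 0.36  0.029] 0.032 [0.5   0.361] [0.066 0.019] 6.7
scene blue [ 510  199  130  122 8080] [0.833 0.432 0.028] 0.072 [0.828 0.488] [0.173 0.325] 8.6
scene blue [271 222   9  30 227] [ 0.595 -0.086  0.03 ] 0.032 [ 0.586 -0.084] [0.016 0.063] 77.7
scene blue [  0 249  21  31 319] [ 0.493 -0.577  0.024] 0.08 [ 0.497 -0.58 ] [0.105 0.039] 19.5
scene blue [449 387  21  13 113] [ 0.85   0.315 -0.486] -0.448 [0.844 0.306] [0.061 0.013] 89.4
scene green [375 172  23  22 330] [0.522 0.2   0
[... 757 characters left out ...]
21] 0.026 [0.877 0.486] [0.068 0.022] 7.8
side blue [296 176  21  16 224] [ 0.583 -0.078  0.023] 0.032 [ 0.583 -0.082] [0.02  0.064] 77.3
side blue [    0   263   154   137 11530] [0.864 0.459 0.034] 0.073 [1.236 0.297] [0.349 1.082] 63.1
side blue [271 321  36  20 564] [0.498 0.368 0.028] 0.033 [0.498 0.362] [0.064 0.02 ] 4.2
side green [268 192  24  21 335] [ 0.632 -0.003  0.015] 0.019 [0.639 0.001] [0.062 0.066] 87.1
side green [290 253  27  24 368] [0.504 0.214 0.029] 0.048 [0.515 0.203] [0.055 0.054] 3.1
side purple [340 266  18  24 331] [0.411 0.228 0.024] 0.055 [0.42  0.208] [0.036 0.063] 41.0
side purple [227 275  20  25 359] [0.624 0.301 0.025] 0.052 [0.642 0.285] [0.037 0.065] 64.4
```

View pics/scene0c.png

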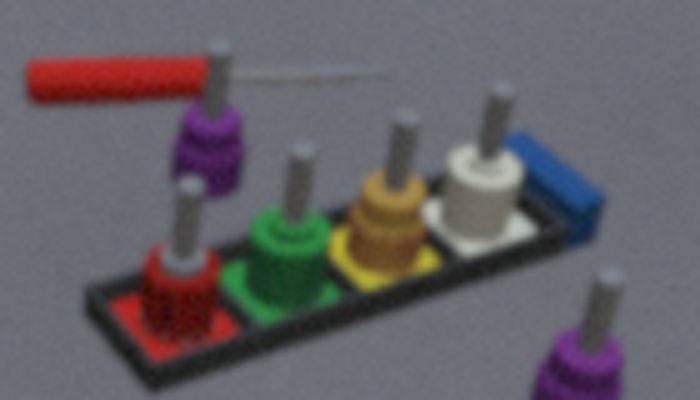

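View pics/side0c.png

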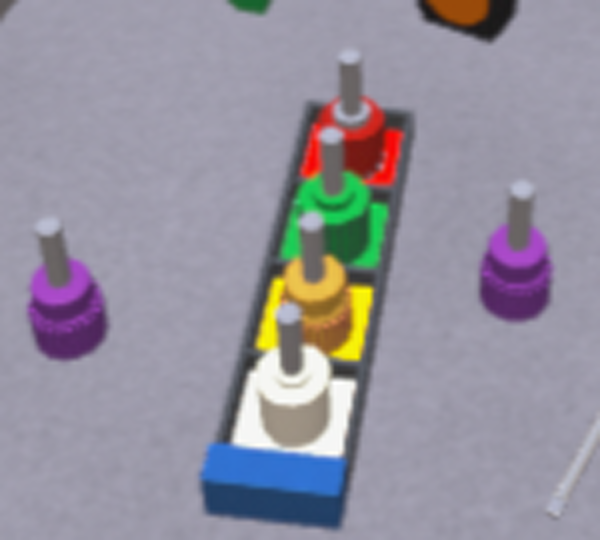

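Run:
```python
from h import *
S=dict(hole=(190,183),flap=(301,150),cup=(405,117),stone=(502,90),p1=(219,47),p2=(609,276))
D=dict(hole=(349,56),flap=(330,134),cup=(312,221),stone=(289,313),p1=(521,187),p2=(49,226))
for k in S:
    a=((S[k][0]+.5)/5-.5+330,(S[k][1]+.5)/5-.5+130);b=((D[k][0]+.5)/4-.5+220,(D[k][1]+.5)/4-.5+210)
    o1,r1=ray("scene",*a);o2,r2=ray("side",*b)
    t=np.linalg.lstsq(np.stack([r1,-r2],1),o2-o1,rcond=None)[0]
    p1=o1+r1*t[0];p2=o2+r2*t[1]
    print(k,((p1+p2)/2).round(4),np.linalg.norm(p1-p2).round(4))
for n in["scene","side"]:
    f=np.load(f"pics/{n}0.npz");p,d=f["p"],f["d"];X=cloud(n,d);hsv=cv2.cvtColor(p,cv2.COLOR_RGB2HSV)
    m=cv2.inRange(hsv,(18,120,80),(32,255,255))>0
    m&=(abs(X[...,0]-.55)<.12)&(abs(X[...,1]+.21)<.16)&(X[...,2]>.0145)&(X[...,2]<.0225)
    w=X[m][:,:2].astype(np.float32);print(n,len(w),cv2.minAreaRect(w))
    # pocket corners: outer/inner walls, saved crop
    x,y,w_,h_=dict(scene=(140,210,150,65),side=(285,130,80,70))[n];s=dict(scene=5,side=8)[n]
    cv2.imwrite(f"pics/{n}0y.png",cv2.resize(p[y:y+h_,x:x+w_],None,fx=s,fy=s,interpolation=cv2.INTER_CUBIC)[:,:,::-1])
```

```text
hole [0.518  0.1502 0.088 ] 0.0006
flap [0.5125 0.2084 0.0875] 0.0008
cup [0.5056 0.2659 0.0873] 0.0005
stone [0.5012 0.3202 0.087 ] 0.0006
p1 [0.413  0.2171 0.0815] 0.0001
p2 [0.6296 0.2912 0.0801] 0.0001
scene 817 ((0.5543460845947266, -0.20984460413455963), (0.23494406044483185, 0.0676845982670784), 76.17528533935547)
side 219 ((0.553557276725769, -0.2096424400806427), (0.2412855476140976, 0.06717975437641144), 77.21154022216797)
```

View pics/scene0y.png

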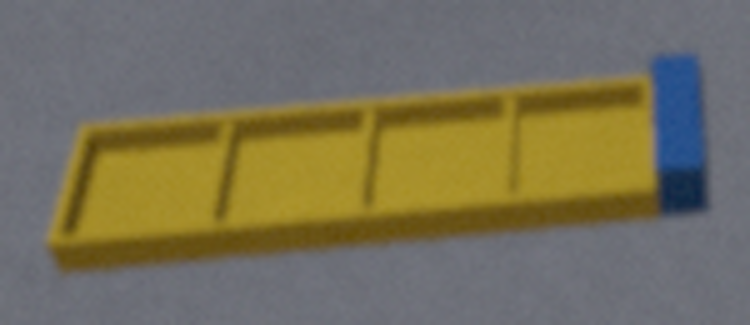

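View pics/side0y.png

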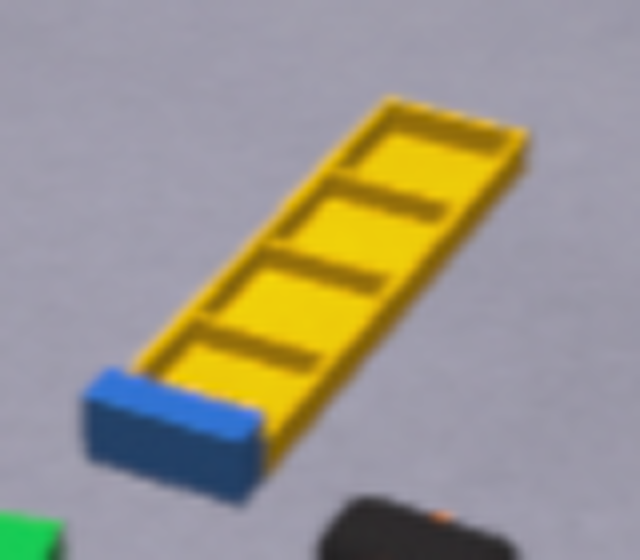

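Run:
```python
from h import *
for q in[(83,125),(52,240),(658,192),(650,77)]:
    print(onz("scene",(q[0]+.5)/5-.5+140,(q[1]+.5)/5-.5+210,.018).round(4))
print()
for q in[(390,97),(530,130)]:
    print(onz("side",(q[0]+.5)/8-.5+285,(q[1]+.5)/8-.5+130,.018).round(4))
# blue tops z=.03 by plane rays
for n in["scene","side"]:
    f=np.load(f"pics/{n}0.npz");p,d=f["p"],f["d"];X=cloud(n,d);hsv=cv2.cvtColor(p,cv2.COLOR_RGB2HSV)
    for c in[(.585,-.083),(.499,.3615)]:
        m=(cv2.inRange(hsv,(105,120,40),(122,255,255))>0)&(np.hypot(X[...,0]-c[0],X[...,1]-c[1])<.06)&(X[...,2]>.027)
        v,u=np.nonzero(m);P=np.array([onz(n,a,b,.03) for a,b in zip(u,v)])
        r=cv2.minAreaRect(P[:,:2].astype(np.float32));print(n,r)
b=np.array([[.518,.1502],[.5125,.2084],[.5056,.2659],[.5012,.3202]])
e=b[-1]-b[0];print(np.degrees(np.arctan2(e[1],e[0])),b.mean(0))
```

```text
[ 0.4953 -0.3154  0.018 ]
[ 0.5553 -0.329   0.018 ]
[ 0.6133 -0.1011  0.018 ]
[ 0.55  -0.088  0.018]

[ 0.5573 -0.3311  0.018 ]
[ 0.4966 -0.3179  0.018 ]
scene ((0.5857917070388794, -0.0841795802116394), (0.017414845526218414, 0.06525039672851562), 77.27559661865234)
scene ((0.5021988749504089, 0.36000996828079224), (0.06406929343938828, 0.019719723612070084), 5.425374507904053)
side ((0.5828940272331238, -0.08088503777980804), (0.019850336015224457, 0.06272643059492111), 75.11175537109375)
side ((0.4979483187198639, 0.3628571033477783), (0.06363854557275772, 0.019775789231061935), 4.78708553314209)
95.64384598746018 [0.509325 0.236175]
```

```bash
cat >> h.py <<'E'
from scipy.spatial.transform import Rotation as R
def tgt(*L):
    o=robot.get_obs();R0=R.from_quat(o["tool_rot"]);p=o["position"]
    print("t",round(o["time"],2),"pos",p.round(4),"q",o["q"].round(2),"F",o["ft_force"].round(1),"w",o["grip_width"].round(4))
    for x,y,z,a in L:
        c,s=np.cos(np.radians(a)),np.sin(np.radians(a))
        Rt=R.from_matrix(np.array([[-s,c,0],[c,s,0],[0,0,-1.]]).T.reshape(3,3).T) if 0 else R.from_matrix(np.stack([[-s,c,0],[c,s,0],[0,0,-1.]],1))
        print((R0.inv().apply(np.array([x,y,z])-p)*100).round(2),(R0.inv()*Rt).as_rotvec(degrees=True).round(2))
E
python3 -c "
from h import *
tgt((.26,-.38,.25,-68.1),(.45,-.25,.24,-68.1),(.5,-.05,.22,5.3),(.501,.32,.2,5.3))
for n in['scene','side']:
    f=np.load(f'pics/{n}0.npz');X=cloud(n,f['d'])[f['d']>0]
    m=(X[:,2]>.09)&(X[:,2]<.45)&(X[:,0]>.2)&(X[:,0]<.8)&(abs(X[:,1])<.7)
    w=X[m]
    if len(w):
        H,a,b=np.histogram2d(w[:,0],w[:,1],bins=[np.arange(.2,.81,.1),np.arange(-.7,.71,.1)]);print(H.astype(int))
"
```

```text
Traceback (most recent call last):
  File "h.py", line 15, in tgt
    print("t",round(o["time"],2),"pos",p.round(4),"q",o["q"].round(2),"F",o["ft_force"].round(1),"w",o["grip_width"].round(4))
                                                                                                     ^^^^^^^^^^^^^^^^^^^^^
AttributeError: 'float' object has no attribute 'round'
```

```bash
sed -i 's/o\["grip_width"\].round(4)/round(o["grip_width"],4)/; s/Rt=R.from_matrix(np.array.*if 0 else /Rt=/' h.py
python3 -c "
from h import *
tgt((.26,-.38,.25,-68.1),(.45,-.25,.24,-68.1),(.5,-.05,.22,5.3),(.501,.32,.2,5.3))
for n in['scene','side']:
    f=np.load(f'pics/{n}0.npz');X=cloud(n,f['d'])[f['d']>0]
    m=(X[:,2]>.09)&(X[:,2]<.45)&(X[:,0]>.2)&(X[:,0]<.8)&(abs(X[:,1])<.7)
    w=X[m]
    if len(w):
        H,a,b=np.histogram2d(w[:,0],w[:,1],bins=[np.arange(.2,.81,.1),np.arange(-.7,.71,.1)]);print(H.astype(int))
"
```

```text
t 0.15 pos [ 0.2334 -0.5792  0.2218] q [-1.37  0.53  1.43 -0.    1.18 -0.18] F [-0.1 -0.8  0. ] w 0.0869
[  9.91 -17.49  -2.79] [-0.09 -0.02  0.03]
[ 32.39 -22.45  -1.78] [-0.09 -0.02  0.03]
[ 44.5  -39.13   0.26] [-7.000e-02 -7.000e-02 -7.337e+01]
[ 58.41 -73.41   2.31] [-7.000e-02 -7.000e-02 -7.337e+01]
[[   2  554  334    0    0    0 1655 2631   87    0    0    0    0   26]
 [   0    0    0    0    0    0    0    0    0    0    0    0   26  320]
 [   0  111   73    0    0    0    0    0    0    0    0    0    0  654]
 [   0  719  174    0    0    0    0    0    0    0    0  925  203    0]
 [   0    0    0    0    0    0    0    0    0    0    0  172  357    0]
 [   0    0    0    0    0    0    0    0    0    0    0    0    0    0]]
[[ 918  243    0    0    0    1  808 5123  812    0    0    0    0    0]
 [ 872   10    0    0    0    0    0    0    0    0    0    0    0    0]
 [ 412  606   19    0    0    0    0    0    0    0    0    0    0    0]
 [ 199  520   28    0    0    0    0    0    0    0    0  523 3208    0]
 [   0    0    0    0    0    0    0    0    0    0    0    2   37    0]
 [   0    0    0    0    0    0    0    0    0    0    0    0    0    0]]
```

```bash
python3 -c "
from h import *
for n in['scene','side']:
    f=np.load(f'pics/{n}0.npz');X=cloud(n,f['d'])[f['d']>0]
    w=X[(X[:,2]>.09)&(X[:,2]<.45)&(X[:,0]>.45)&(X[:,0]<.8)&(X[:,1]>.35)&(X[:,1]<.6)]
    print(np.percentile(w,[1,50,99],axis=0).round(3))
"
```

```text
[[0.55  0.478 0.091]
 [0.591 0.491 0.153]
 [0.608 0.536 0.191]]
[[0.54  0.485 0.096]
 [0.56  0.522 0.182]
 [0.6   0.544 0.191]]
```

Call:
drive_tool(targets=[3.3,-5.8,-1,0,0,0,6.6,-11.6,-2,0,0,0,9.9,-17.5,-2.8,0,0,0,13.5,-18.5,-2.8,0,0,-5,17,-19.5,-2.8,0,0,-10,21,-20.5,-2.5,0,0,-15,25,-21.5,-2.2,0,0,-20,29,-22.5,-2,0,0,-25,32.4,-23.5,-1.8,0,0,-30,35,-26,-1.5,0,0,-36,37.5,-29,-1,0,0,-42,40,-32,-1,0,0,-48], grip=-1)

```text
time: 1.15
position: [0.4737, -0.1623, 0.2337]
tool_rot: [0.818, 0.575, 0.0, 0.0]
ft_force: [0.5, -0.4, -0.2]
grip_width: 0.0869
```

```bash
python3 -c "
from h import *
tgt((.501,.32,.2,5.3),(.51,.236,.25,5.3))"
```

```text
t 1.15 pos [ 0.4737 -0.1623  0.2337] q [-0.55  0.35  1.73  0.    1.07 -0.21] F [ 0.5 -0.4 -0.2] w 0.0869
[ 46.31 -13.76   3.36] [ 4.000e-02  1.000e-02 -2.508e+01]
[ 38.71 -10.06  -1.64] [ 4.000e-02  1.000e-02 -2.508e+01]
```

Call:
drive_tool(targets=[3.9,-1,-0.5,0,0,-5,7.7,-2,-1.6,0,0,-10,11.6,-3,-1.6,0,0,-15,15.5,-4,-1.6,0,0,-20,19.4,-5,-1.6,0,0,-25,23.2,-6,-1.6,0,0,-25,27,-7,-1.6,0,0,-25,31,-8,-1.6,0,0,-25,34.8,-9,-1.6,0,0,-25,37.5,-9.8,-1.6,0,0,-25,38.7,-10.1,-1.6,0,0,-25.1,38.7,-10.1,-1.6,0,0,-25.1])

```text
time: 2.15
position: [0.5099, 0.2368, 0.2497]
tool_rot: [0.674, 0.739, 0.0, -0.0]
ft_force: [0.4, -0.7, -0.5]
grip_width: 0.0872
```

```bash
cat >> h.py <<'E'
def wsnap(name):
    o=robot.get_obs();p,d=robot.camera("wrist")
    cv2.imwrite(f"pics/{name}.png",p[:,:,::-1]);np.savez(f"pics/{name}.npz",p=p,d=d,pos=o["position"],rot=o["tool_rot"]);return o
def wray(name,u,v,z):
    f=np.load(f"pics/{name}.npz");c=robot.calibration("wrist");K=c["mtx"];H=c["hand_eye"]
    x,y=u-K[0,2],v-K[1,2];r=np.hypot(x,y);t=r/K[0,0]
    dr=np.array([np.sin(t)*x/max(r,1e-9),np.sin(t)*y/max(r,1e-9),np.cos(t)])
    Q=R.from_quat(f["rot"]);O=Q.apply(H[:3,3])+f["pos"];D=Q.apply(H[:3,:3]@dr)
    return O+D*(z-O[2])/D[2]
E
python3 -c "
from h import *
wsnap('w1');tgt()"
```

```text
t 2.2 pos [0.5097 0.2349 0.2497] q [ 0.23  0.41  1.56 -0.    1.17  0.14] F [ 0.   0.2 -0.4] w 0.0873
```

View pics/w1.png

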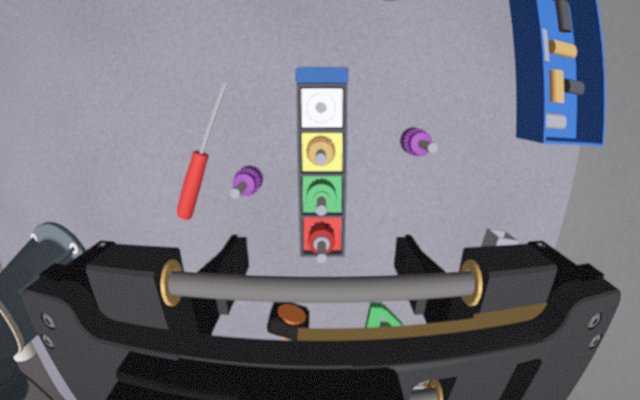

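```bash
python3 -c "
from h import *
for q in [(321,106),(320,158),(321,210),(321,257)]: print(wray('w1',*q,.087).round(4))
f=np.load('pics/w1.npz')['p'];cv2.imwrite('pics/w1c.png',cv2.resize(f[60:265,280:365],None,fx=2.9*1,fy=2.9,interpolation=cv2.INTER_CUBIC)[:,:,::-1])
"
```

```text
[0.5049 0.321  0.087 ]
[0.5089 0.2662 0.087 ]
[0.5153 0.2086 0.087 ]
[0.5207 0.1506 0.087 ]
```

View pics/w1c.png

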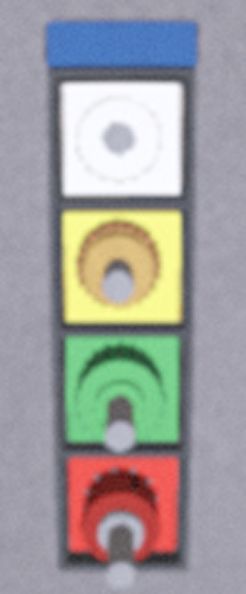

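```bash
python3 -c "
from h import *
tgt((.503,.3207,.15,5.3),(.503,.3207,.052,5.3))"
```

```text
t 2.2 pos [0.5097 0.2349 0.2497] q [ 0.23  0.41  1.56 -0.    1.17  0.14] F [ 0.   0.2 -0.4] w 0.0873
[8.62 0.12 9.96] [-0.05  0.05 -0.12]
[ 8.63  0.13 19.76] [-0.05  0.05 -0.12]
```

Call:
drive_tool(targets=[3,0,1.5,0,0,0,6,0.1,4,0,0,0,8,0.1,7,0,0,0,8.6,0.1,10,0,0,0,8.6,0.1,12.5,0,0,0,8.6,0.1,15,0,0,0,8.6,0.1,17,0,0,0,8.6,0.1,18.5,0,0,0,8.6,0.1,19.4,0,0,0,8.6,0.1,19.7,0,0,0,8.6,0.1,19.7,0,0,0])

```text
time: 3.12
position: [0.5037, 0.3187, 0.0527]
tool_rot: [0.676, 0.737, -0.001, -0.0]
ft_force: [0.2, -1.2, -0.6]
grip_width: 0.0874
```

```bash
python3 -c "
from h import *
wsnap('w2')
p,d=robot.camera('side');cv2.imwrite('pics/s2.png',cv2.resize(p[180:360,200:400],None,fx=3,fy=3)[:,:,::-1]);tgt()"
```

```text
t 3.22 pos [0.5044 0.3197 0.054 ] q [ 0.38  0.72  1.63 -0.    0.79  0.29] F [ 0.8  0.2 -0.9] w 0.0872
```

View pics/w2.png

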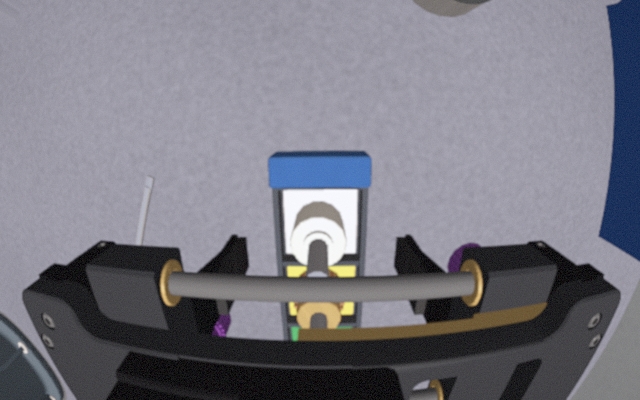

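View pics/s2.png

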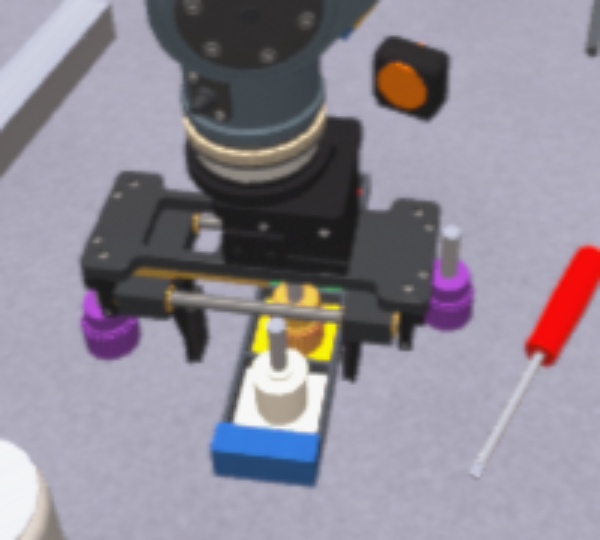

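Call:
drive_tool(targets=[0,0,0,0,0,0,0,0,0,0,0,0,0,0,0,0,0,0,0,0,0,0,0,0,0,0,0,0,0,0,0,0,0,0,0,0,0,0,0,0,0,0,0,0,0,0,0,0,0,0,0,0,0,0,0,0,0,0,0,0], grip=1, squeeze=30)

```text
time: 4.05
position: [0.5035, 0.3202, 0.053]
tool_rot: [0.675, 0.737, -0.0, -0.0]
ft_force: [0.2, 0.5, 0.1]
grip_width: 0.0282
```

```bash
python3 -c "
from h import *
tgt((.503,.3207,.19,5.3),(.5331,-.2930,.19,-13.7))"
```

```text
t 4.05 pos [0.5035 0.3202 0.053 ] q [ 0.38  0.72  1.63 -0.    0.79  0.29] F [0.2 0.5 0.1] w 0.0282
[  0.06  -0.05 -13.7 ] [-0.01  0.   -0.27]
[-61.34  -2.43 -13.69] [-0.    0.   18.73]
```

Call:
drive_tool(targets=[0,0,0,0,0,0,0,0,0,0,0,0,0,0,0,0,0,0,0,0,0,0,0,0,0,0,0,0,0,0,0,0,0,0,0,0])

```text
time: 4.55
position: [0.5033, 0.3201, 0.0528]
tool_rot: [0.675, 0.737, -0.0, -0.0]
ft_force: [-0.4, -0.7, -1.0]
grip_width: 0.0111
```

Call:
drive_tool(targets=[0,0,-0.3,0,0,0,0,0,-1,0,0,0,0,0,-2.5,0,0,0,0,0,-4.5,0,0,0,0,0,-6.5,0,0,0,0,0,-8.5,0,0,0,0,0,-10.5,0,0,0,0,0,-12,0,0,0,0,0,-13,0,0,0,0,0,-13.3,0,0,0])

```text
time: 5.38
position: [0.5045, 0.3206, 0.1885]
tool_rot: [0.675, 0.737, 0.002, 0.001]
ft_force: [0.4, -0.8, -1.6]
grip_width: 0.0106
```

```bash
python3 -c "
from h import *
wsnap('w3')
p,d=robot.camera('side');cv2.imwrite('pics/s3.png',cv2.resize(p[100:360,180:420],None,fx=2.3,fy=2.3)[:,:,::-1]);
tgt((.5331,-.2930,.19,-13.7),(.5331,-.2930,.05,-13.7))"
```

```text
t 5.48 pos [0.5036 0.3202 0.1867] q [ 0.38  0.53  1.54 -0.    1.07  0.29] F [-0.7 -0.3 -1.4] w 0.0112
[-61.35  -2.45  -0.35] [ 0.06 -0.03 18.73]
[-61.35  -2.46  13.65] [ 0.06 -0.03 18.73]
```

View pics/s3.png

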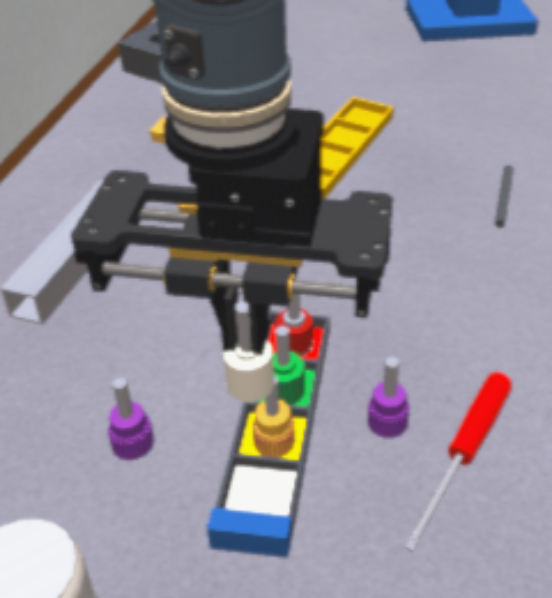

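View pics/w3.png

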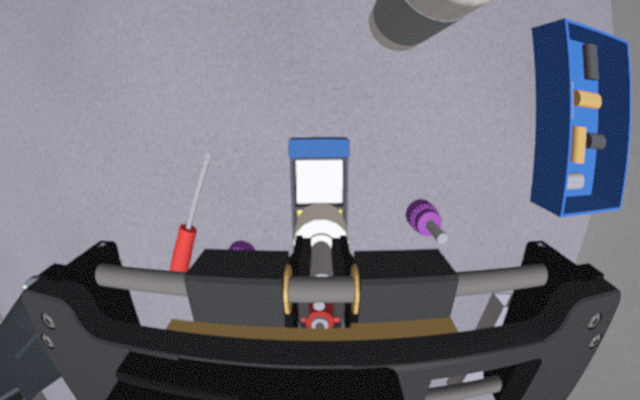

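Call:
drive_tool(targets=[-1,0,0,0,0,0,-3,-0.1,0,0,0,1,-6,-0.2,0,0,0,2,-9.5,-0.4,0,0,0,3,-13,-0.5,0,0,0,4,-16.5,-0.7,0,0,0,5,-20,-0.8,0,0,0,6,-23.5,-0.9,0,0,0,7,-27,-1.1,0,0,0,8,-30.5,-1.2,0,0,0,9,-34,-1.3,0,0,0,10,-37,-1.4,0,0,0,11])

```text
time: 6.48
position: [0.5208, -0.0523, 0.1849]
tool_rot: [0.744, 0.669, -0.001, -0.001]
ft_force: [-0.1, -1.3, -2.0]
grip_width: 0.0114
```

```bash
python3 -c "
from h import *
tgt((.5331,-.2930,.19,-13.7),(.5331,-.2930,.05,-13.7))"
```

```text
t 6.48 pos [ 0.5208 -0.0523  0.1849] q [-0.31  0.44  1.72 -0.    0.98 -0.21] F [-0.1 -1.3 -2. ] w 0.0114
[-23.8    3.77  -0.52] [-0.15  0.02  7.63]
[-23.8    3.8   13.48] [-0.15  0.02  7.63]
```

Call:
drive_tool(targets=[-3.5,0.5,-0.2,0,0,1,-7,1,-0.5,0,0,2,-10.5,1.6,-0.5,0,0,3,-14,2.2,-0.5,0,0,4,-17,2.7,-0.5,0,0,5,-20,3.2,-0.5,0,0,6,-22,3.5,-0.5,0,0,7,-23.3,3.7,-0.5,0,0,7.6,-23.8,3.8,-0.5,0,0,7.6,-23.8,3.8,-0.5,0,0,7.6])

```text
time: 7.32
position: [0.5344, -0.2909, 0.19]
tool_rot: [0.786, 0.618, -0.0, -0.001]
ft_force: [0.1, -0.9, -2.2]
grip_width: 0.0108
```

```bash
python3 -c "
from h import *
wsnap('w4')
p,d=robot.camera('scene');cv2.imwrite('pics/c4.png',p[:,:,::-1]);
tgt((.5331,-.2930,.12,-13.7),(.5331,-.2930,.05,-13.7))"
```

```text
t 7.42 pos [ 0.5344 -0.2888  0.1904] q [-0.68  0.54  1.51  0.    1.09 -0.44] F [-1.6  0.8 -1.8] w 0.0112
[-0.45 -0.01  7.04] [-0.12 -0.09  0.17]
[-0.46  0.   14.04] [-0.12 -0.09  0.17]
```

View pics/w4.png

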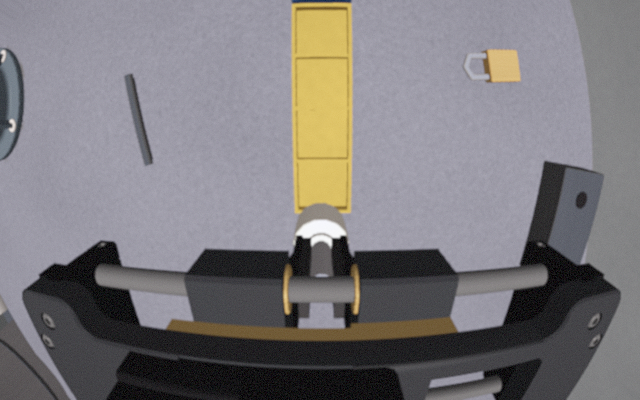

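View pics/c4.png

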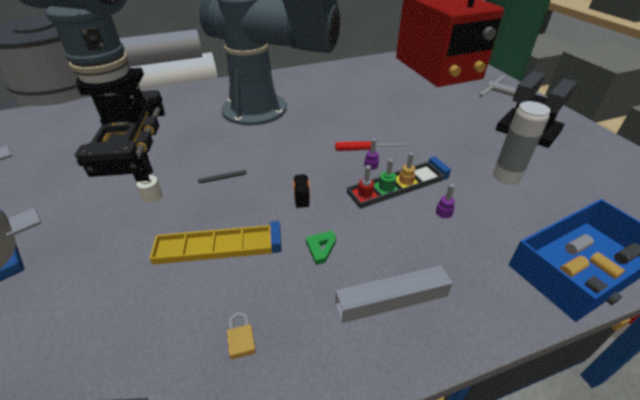

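```bash
python3 -c "
from h import *
for q in [(292,212),(351,212),(292,5),(352,5)]: print(wray('w4',*q,.018).round(4))
f=np.load('pics/w4.npz')['p'];cv2.imwrite('pics/w4c.png',cv2.resize(f[0:220,270:375],None,fx=2.7,fy=2.7,interpolation=cv2.INTER_CUBIC)[:,:,::-1])
"
```

```text
[ 0.4967 -0.3159  0.018 ]
[ 0.5623 -0.3317  0.018 ]
[ 0.5535 -0.0899  0.018 ]
[ 0.6161 -0.105   0.018 ]
```

View pics/w4c.png

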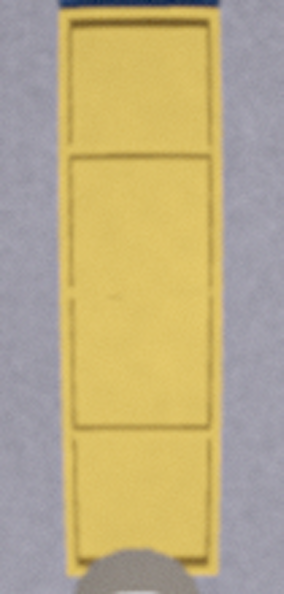

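```bash
python3 -c "
from h import *
tgt((.5349,-.2940,.05,-13.7))"
```

```text
t 7.42 pos [ 0.5344 -0.2888  0.1904] q [-0.68  0.54  1.51  0.    1.09 -0.44] F [-1.6  0.8 -1.8] w 0.0112
[-0.52  0.2  14.04] [-0.12 -0.09  0.17]
```

Call:
drive_tool(targets=[-0.4,0.2,1,0,0,0.1,-0.6,0.2,3,0,0,0.1,-0.6,0.2,5.5,0,0,0.1,-0.6,0.2,8,0,0,0.1,-0.6,0.2,10,0,0,0.1,-0.6,0.2,11.5,0,0,0.1,-0.6,0.2,12.4,0,0,0.1,-0.6,0.2,12.8,0,0,0.1,-0.6,0.2,13,0,0,0.1,-0.6,0.2,13,0,0,0.1,-0.6,0.2,13,0,0,0.1])

```text
time: 8.33
position: [0.5363, -0.2969, 0.062]
tool_rot: [0.786, 0.618, 0.0, 0.001]
ft_force: [-0.2, 0.0, -1.7]
grip_width: 0.0111
```

```bash
python3 -c "
from h import *
wsnap('w5')
p,d=robot.camera('scene');cv2.imwrite('pics/c5.png',cv2.resize(p[120:280,100:300],None,fx=3.7,fy=3.7)[:,:,::-1]);
tgt((.5349,-.2940,.05,-13.7))"
```

```text
t 8.43 pos [ 0.5363 -0.2971  0.0622] q [-0.69  0.72  1.59  0.    0.83 -0.45] F [ 0.4 -0.4 -1.4] w 0.0107
[ 0.27 -0.21  1.22] [0.12 0.05 0.04]
```

View pics/w5.png

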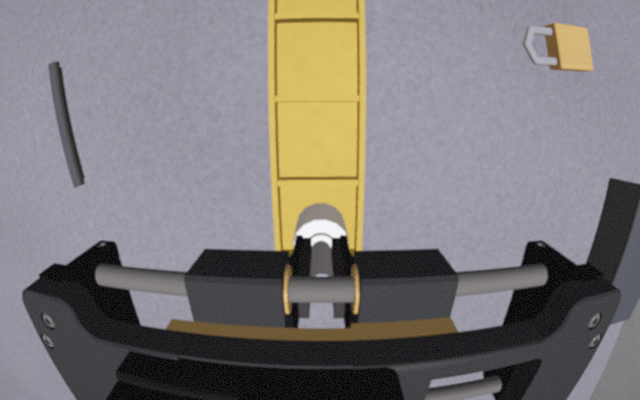

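View pics/c5.png

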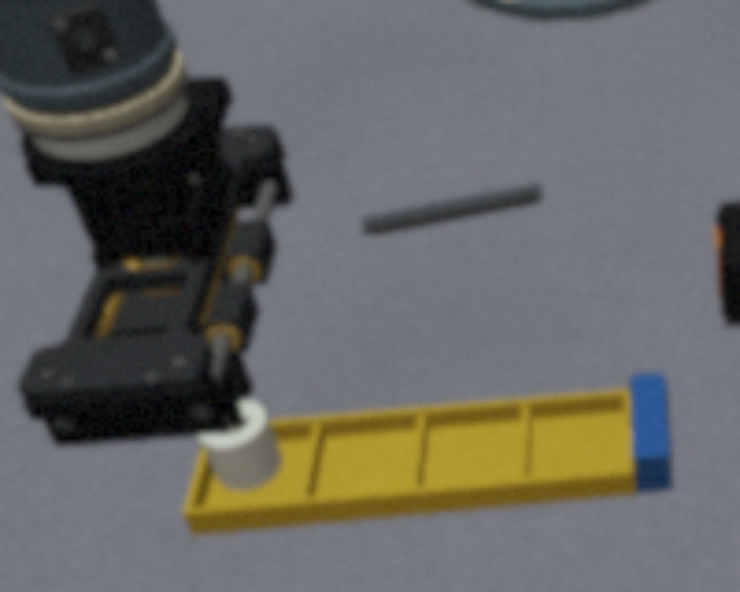

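Call:
drive_tool(targets=[0.1,-0.1,0.2,0,0,0,0.2,-0.2,0.4,0,0,0,0.2,-0.2,0.6,0,0,0,0.2,-0.2,0.75,0,0,0,0.2,-0.2,0.9,0,0,0,0.2,-0.2,1,0,0,0,0.2,-0.2,1.1,0,0,0,0.2,-0.2,1.15,0,0,0,0.2,-0.2,1.2,0,0,0,0.2,-0.2,1.25,0,0,0,0.2,-0.2,1.25,0,0,0,0.2,-0.2,1.25,0,0,0])

```text
time: 9.43
position: [0.5341, -0.2942, 0.0497]
tool_rot: [0.786, 0.618, -0.0, 0.0]
ft_force: [-1.7, 1.5, 5.5]
grip_width: 0.0115
```

```bash
python3 -c "
from h import *
p,d=robot.camera('scene');cv2.imwrite('pics/c6.png',cv2.resize(p[120:280,100:300],None,fx=3.7,fy=3.7)[:,:,::-1]);
tgt((.5349,-.2940,.05,-13.7))"
```

```text
t 9.48 pos [ 0.5341 -0.2943  0.0497] q [-0.69  0.74  1.6  -0.    0.81 -0.45] F [-1.7  0.8  5.5] w 0.0109
[ 0.05  0.07 -0.03] [0.01 0.02 0.04]
```

View pics/c6.png

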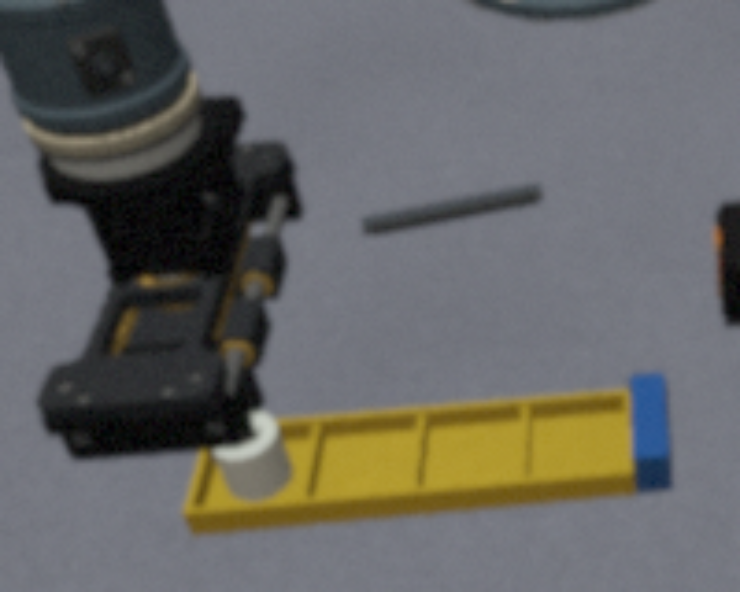

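Call:
drive_tool(targets=[0,0,0,0,0,0,0,0,0,0,0,0,0,0,0,0,0,0,0,0,0,0,0,0,0,0,0,0,0,0,0,0,0,0,0,0,0,0,0,0,0,0,0,0,0,0,0,0], grip=-0.15)

```text
time: 10.15
position: [0.5342, -0.2942, 0.0485]
tool_rot: [0.786, 0.618, 0.0, -0.0]
ft_force: [0.1, 0.3, 0.9]
grip_width: 0.0487
```

Call:
drive_tool(targets=[0,0,-0.5,0,0,0,0,0,-2,0,0,0,0,0,-4,0,0,0,0,0,-7,0,0,0,0,0,-10,0,0,0,0,0,-12,0,0,0,0,0,-12,0,0,0])

```text
time: 10.73
position: [0.5369, -0.2962, 0.1741]
tool_rot: [0.786, 0.618, 0.001, 0.005]
ft_force: [1.3, -0.3, -0.7]
grip_width: 0.0495
```

```bash
python3 -c "
from h import *
p,d=robot.camera('scene');cv2.imwrite('pics/c7.png',cv2.resize(p[120:280,100:300],None,fx=3.7,fy=3.7)[:,:,::-1]);
tgt((.5075,.266,.18,5.3))"
```

```text
t 10.78 pos [ 0.5357 -0.2953  0.1717] q [-0.69  0.57  1.52  0.    1.05 -0.45] F [-0.2  0.2 -0.6] w 0.05
[ 53.88 -15.99  -1.08] [  0.31   0.22 -18.96]
```

View pics/c7.png

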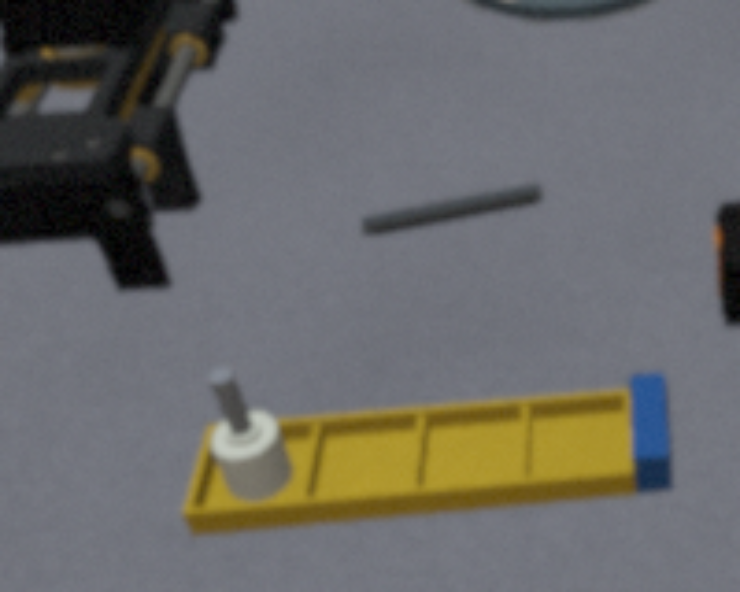

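Call:
drive_tool(targets=[3,-0.9,0,0,0,-1,7,-2.1,0,0,0,-3,11,-3.3,0,0,0,-5,15,-4.5,0,0,0,-7,19,-5.7,0,0,0,-9,23,-6.9,0,0,0,-11,27,-8.1,0,0,0,-13,31,-9.3,0,0,0,-14,35,-10.5,0,0,0,-16,39,-11.6,0,0,0,-17,43,-12.8,-0.5,0,0,-18,47,-14,-1,0,0,-19])

```text
time: 11.78
position: [0.5074, 0.196, 0.177]
tool_rot: [0.673, 0.74, -0.001, -0.001]
ft_force: [0.5, -0.7, -0.4]
grip_width: 0.0501
```

```bash
python3 -c "
from h import *
tgt((.5073,.266,.17,5.3),(.5073,.266,.053,5.3))"
```

```text
t 11.78 pos [0.5074 0.196  0.177 ] q [ 0.16  0.48  1.68 -0.    0.98  0.07] F [ 0.5 -0.7 -0.4] w 0.0501
[6.97 0.65 0.7 ] [-0.21  0.02  0.08]
[ 6.97  0.69 12.4 ] [-0.21  0.02  0.08]
```

Call:
drive_tool(targets=[3.5,0.3,0,0,0,0,5.8,0.6,0.3,0,0,0,6.8,0.65,0.7,0,0,0,7,0.65,2,0,0,0,7,0.65,4,0,0,0,7,0.65,5,0,0,0,7,0.65,5,0,0,0,7,0.65,5,0,0,0])

```text
time: 12.45
position: [0.5085, 0.2635, 0.1273]
tool_rot: [0.674, 0.739, -0.001, -0.001]
ft_force: [-0.4, -1.2, -0.6]
grip_width: 0.0496
```

```bash
python3 -c "
from h import *
wsnap('w8')
tgt((.5073,.266,.053,5.3))"
```

```text
t 12.5 pos [0.5093 0.2638 0.1282] q [ 0.28  0.58  1.65 -0.    0.91  0.19] F [ 0.2  0.1 -0.6] w 0.0503
[ 0.24 -0.17  7.52] [-0.05  0.02 -0.03]
```

View pics/w8.png

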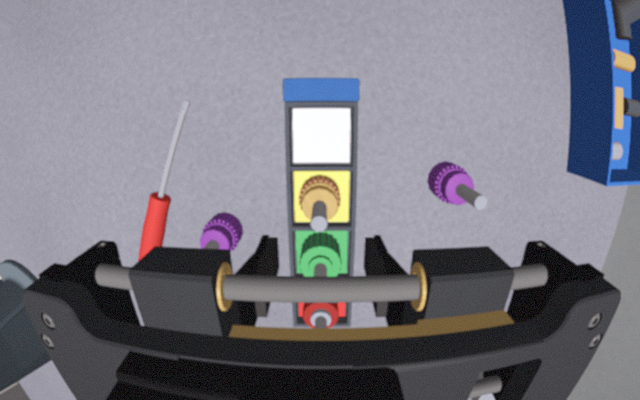

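Call:
drive_tool(targets=[0.1,-0.1,1,0,0,0,0.2,-0.2,2.5,0,0,0,0.2,-0.2,4.5,0,0,0,0.2,-0.2,6,0,0,0,0.2,-0.2,7,0,0,0,0.2,-0.2,7.4,0,0,0,0.2,-0.2,7.5,0,0,0,0.2,-0.2,7.5,0,0,0,0.2,-0.2,7.5,0,0,0])

```text
time: 13.25
position: [0.5078, 0.2666, 0.0542]
tool_rot: [0.673, 0.739, 0.001, 0.0]
ft_force: [-0.3, -0.1, 0.4]
grip_width: 0.0502
```

```bash
python3 -c "
from h import *
wsnap('w9')
p,d=robot.camera('side');cv2.imwrite('pics/s9.png',cv2.resize(p[180:360,200:400],None,fx=3,fy=3)[:,:,::-1]);tgt((.5073,.266,.053,5.3))"
```

```text
t 13.35 pos [0.5077 0.2666 0.0543] q [0.29 0.7  1.69 0.   0.75 0.2 ] F [ 0.7 -0.3 -0.4] w 0.05
[-0.05 -0.05  0.13] [ 0.11 -0.02  0.03]
```

View pics/s9.png

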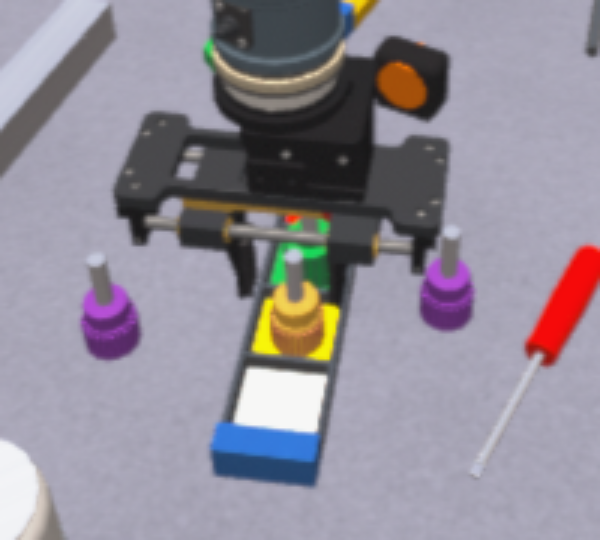

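Call:
drive_tool(targets=[0,0,0,0,0,0,0,0,0,0,0,0,0,0,0,0,0,0,0,0,0,0,0,0,0,0,0,0,0,0,0,0,0,0,0,0,0,0,0,0,0,0,0,0,0,0,0,0,0,0,0,0,0,0,0,0,0,0,0,0,0,0,0,0,0,0], grip=1, squeeze=30)

```text
time: 14.27
position: [0.5069, 0.2663, 0.0533]
tool_rot: [0.673, 0.739, -0.0, -0.0]
ft_force: [-0.0, -0.2, -1.0]
grip_width: 0.0114
```

Call:
drive_tool(targets=[0,0,-0.3,0,0,0,0,0,-1,0,0,0,0,0,-2.5,0,0,0,0,0,-4.5,0,0,0,0,0,-6.5,0,0,0,0,0,-8.5,0,0,0,0,0,-10.5,0,0,0,0,0,-12,0,0,0,0,0,-13,0,0,0,0,0,-13.3,0,0,0,0,0,-13.3,0,0,0])

```text
time: 15.18
position: [0.5073, 0.2665, 0.1873]
tool_rot: [0.673, 0.739, 0.001, 0.0]
ft_force: [-0.2, -0.5, -1.5]
grip_width: 0.0108
```

```bash
python3 -c "
from h import *
tgt((.5486,-.2377,.19,-13.7))"
```

```text
t 15.18 pos [0.5073 0.2665 0.1873] q [0.29 0.5  1.6  0.   1.04 0.2 ] F [-0.2 -0.5 -1.5] w 0.0108
[-50.58  -0.57  -0.29] [ 0.1  -0.04 19.03]
```

Call:
drive_tool(targets=[-1,0,0,0,0,0,-3.5,0,0,0,0,1.5,-7,0,0,0,0,3,-11,-0.1,0,0,0,4.5,-15,-0.1,0,0,0,6,-19,-0.2,0,0,0,7.5,-23,-0.2,0,0,0,9,-27,-0.3,0,0,0,10.5,-31,-0.3,0,0,0,12,-35,-0.4,0,0,0,13.5,-38.5,-0.4,0,0,0,15,-42,-0.5,0,0,0,16.5])

```text
time: 16.18
position: [0.5397, -0.1547, 0.1849]
tool_rot: [0.773, 0.634, -0.001, -0.001]
ft_force: [0.6, -0.6, -1.4]
grip_width: 0.0112
```

```bash
python3 -c "
from h import *
tgt((.5486,-.2377,.19,-13.7),(.5486,-.2377,.05,-13.7))"
```

```text
t 16.18 pos [ 0.5397 -0.1547  0.1849] q [-0.48  0.49  1.63 -0.    1.02 -0.28] F [ 0.6 -0.6 -1.4] w 0.0112
[-7.96  2.5  -0.52] [-0.17 -0.03  2.4 ]
[-7.97  2.54 13.48] [-0.17 -0.03  2.4 ]
```

Call:
drive_tool(targets=[-3,0.9,0,0,0,1,-5.5,1.7,0,0,0,2,-7.2,2.2,0,0,0,2.4,-7.9,2.5,0.5,0,0,2.4,-8,2.5,2,0,0,2.4,-8,2.5,4,0,0,2.4,-8,2.5,6,0,0,2.4,-8,2.5,7,0,0,2.4,-8,2.5,7,0,0,2.4,-8,2.5,7,0,0,2.4])

```text
time: 17.02
position: [0.5496, -0.2346, 0.1157]
tool_rot: [0.785, 0.619, -0.0, -0.001]
ft_force: [0.7, -1.0, -1.2]
grip_width: 0.0107
```

```bash
python3 -c "
from h import *
wsnap('w10')
p,d=robot.camera('side');cv2.imwrite('pics/s10.png',cv2.resize(p[80:240,240:440],None,fx=3,fy=3)[:,:,::-1]);
tgt((.5486,-.2377,.05,-13.7))"
```

```text
t 17.12 pos [ 0.5508 -0.2356  0.1173] q [-0.59  0.63  1.59  0.    0.92 -0.35] F [ 0.   0.2 -1.1] w 0.0109
[-0.26 -0.18  6.73] [0.09 0.03 0.18]
```

View pics/s10.png

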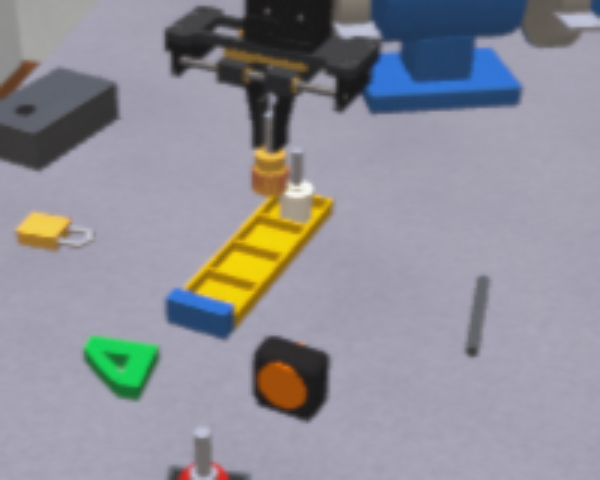

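View pics/w10.png

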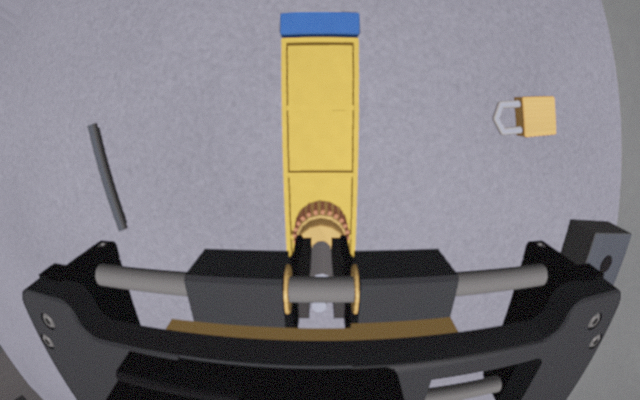

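Call:
drive_tool(targets=[-0.1,-0.1,1,0,0,0,-0.2,-0.2,2.5,0,0,0,-0.2,-0.2,4,0,0,0,-0.2,-0.2,5,0,0,0,-0.2,-0.2,5.4,0,0,0,-0.2,-0.2,5.6,0,0,0,-0.2,-0.2,5.6,0,0,0,-0.2,-0.2,5.6,0,0,0])

```text
time: 17.78
position: [0.5482, -0.2374, 0.061]
tool_rot: [0.786, 0.619, 0.0, 0.001]
ft_force: [1.0, -0.0, 0.1]
grip_width: 0.0112
```

```bash
python3 -c "
from h import *
tgt((.5486,-.2377,.05,-13.7))"
```

```text
t 17.78 pos [ 0.5482 -0.2374  0.061 ] q [-0.6   0.71  1.63  0.    0.8  -0.36] F [ 1.  -0.   0.1] w 0.0112
[-0.02  0.04  1.1 ] [0.07 0.02 0.14]
```

Call:
drive_tool(targets=[0,0,0.2,0,0,0,0,0,0.4,0,0,0,0,0,0.6,0,0,0,0,0,0.75,0,0,0,0,0,0.85,0,0,0,0,0,0.95,0,0,0,0,0,1,0,0,0,0,0,1.05,0,0,0,0,0,1.1,0,0,0,0,0,1.1,0,0,0,0,0,1.1,0,0,0])

```text
time: 18.7
position: [0.5476, -0.2371, 0.0503]
tool_rot: [0.786, 0.619, -0.0, 0.0]
ft_force: [-1.0, 0.3, 5.6]
grip_width: 0.0111
```

```bash
python3 -c "
from h import *
p,d=robot.camera('scene');cv2.imwrite('pics/c11.png',cv2.resize(p[120:280,100:300],None,fx=3.7,fy=3.7)[:,:,::-1]);
tgt((.5486,-.2377,.05,-13.7))"
```

```text
t 18.75 pos [ 0.5476 -0.2371  0.0503] q [-0.6   0.73  1.63 -0.    0.78 -0.36] F [-1.7  0.5  5.7] w 0.0112
[-0.04  0.11  0.03] [0.   0.01 0.14]
```

View pics/c11.png

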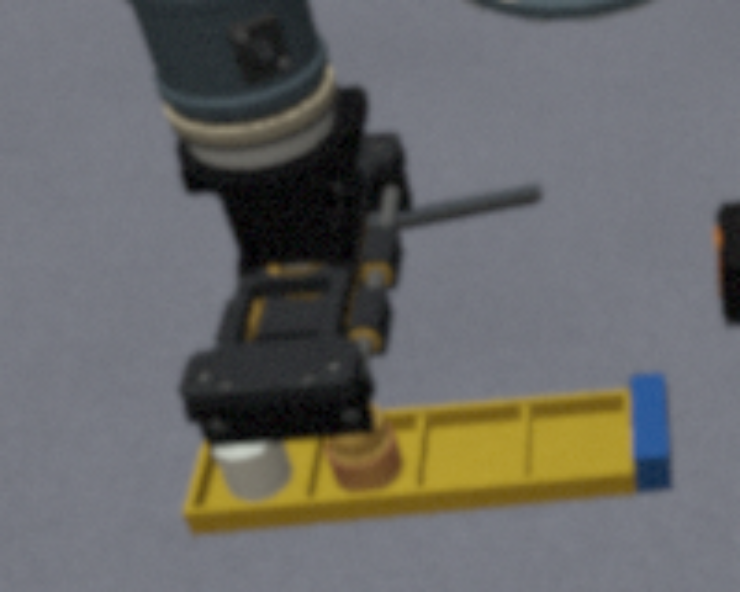

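Contact at 5.6 N, brush inside its pocket. Release and retreat.

Call:
drive_tool(targets=[0,0,0,0,0,0,0,0,0,0,0,0,0,0,0,0,0,0,0,0,0,0,0,0,0,0,0,0,0,0,0,0,0,0,0,0,0,0,0,0,0,0,0,0,0,0,0,0], grip=-0.15)

```text
time: 19.42
position: [0.5477, -0.2371, 0.0493]
tool_rot: [0.786, 0.619, -0.0, -0.0]
ft_force: [-0.2, -1.4, 0.3]
grip_width: 0.0485
```

Call:
drive_tool(targets=[0,0,-0.5,0,0,0,0,0,-2,0,0,0,0,0,-4,0,0,0,0,0,-7,0,0,0,0,0,-10,0,0,0,0,0,-12,0,0,0,0,0,-12,0,0,0])

```text
time: 20.0
position: [0.5505, -0.2388, 0.1748]
tool_rot: [0.786, 0.619, 0.002, 0.005]
ft_force: [1.1, -0.8, -0.3]
grip_width: 0.0503
```

```bash
python3 -c "
from h import *
p,d=robot.camera('scene');cv2.imwrite('pics/c12.png',cv2.resize(p[120:280,100:300],None,fx=3.7,fy=3.7)[:,:,::-1]);
tgt((.5135,.2085,.17,5.3))"
```

```text
t 20.05 pos [ 0.5493 -0.238   0.1725] q [-0.6   0.55  1.56  0.    1.03 -0.36] F [ 0.2  0.2 -0.2] w 0.0499
[ 42.57 -13.95   0.07] [  0.32   0.18 -18.86]
```

View pics/c12.png

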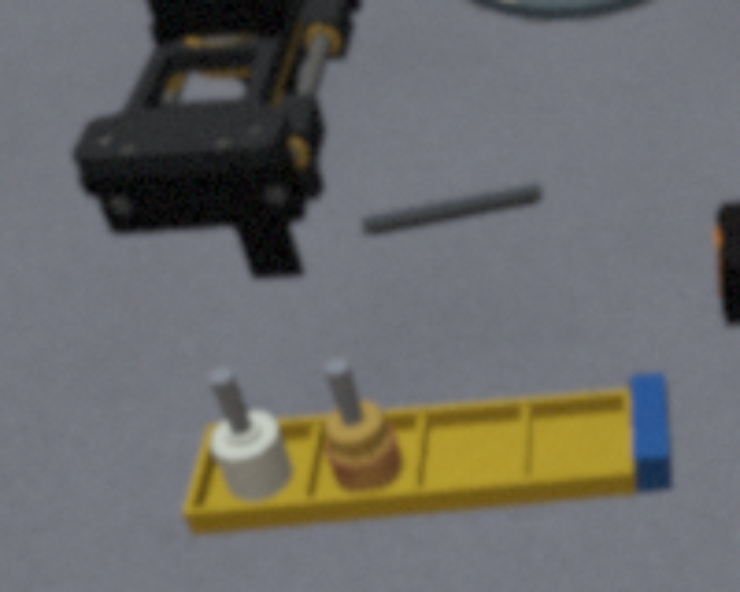

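Both stand upright in their pockets. Next the flap wheel.

Call:
drive_tool(targets=[3,-1,0,0,0,-1,7,-2.3,0,0,0,-3,11,-3.6,0,0,0,-5,15,-4.9,0,0,0,-7,19,-6.2,0,0,0,-9,23,-7.5,0,0,0,-11,27,-8.8,0,0,0,-13,31,-10.1,0,0,0,-15,35,-11.4,0,0,0,-17,38.5,-12.6,0,0,0,-18,41,-13.4,0,0,0,-18.9,42.3,-13.9,0,0,0,-18.9])

```text
time: 21.05
position: [0.51, 0.2101, 0.1681]
tool_rot: [0.672, 0.741, -0.001, -0.001]
ft_force: [0.8, -0.6, 0.7]
grip_width: 0.0497
```

Call:
drive_tool(targets=[0.3,0,1,0,0,0,0.3,0,3,0,0,0,0.3,0,4.5,0,0,0,0.3,0,4.5,0,0,0,0.3,0,4.5,0,0,0])

```text
time: 21.47
position: [0.5103, 0.2086, 0.1226]
tool_rot: [0.674, 0.739, -0.002, -0.001]
ft_force: [0.3, -0.3, 0.4]
grip_width: 0.0498
```

```bash
python3 -c "
from h import *
wsnap('w13')
tgt((.5137,.2085,.053,5.3))"
```

```text
t 21.52 pos [0.5113 0.2088 0.1237] q [ 0.19  0.57  1.71 -0.    0.87  0.09] F [ 0.2 -0.1 -0.1] w 0.0503
[-0.05  0.25  7.07] [-0.1   0.02 -0.03]
```

View pics/w13.png

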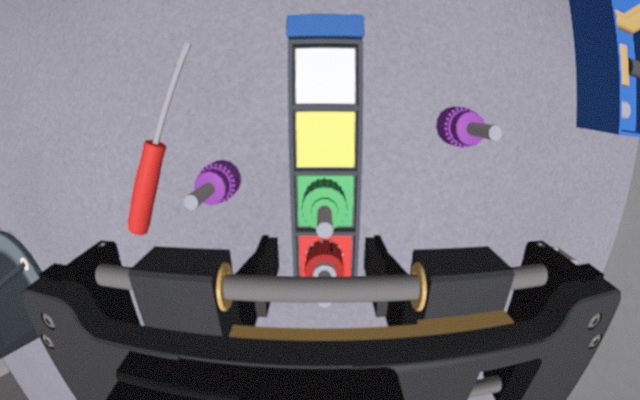

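Call:
drive_tool(targets=[0,0.1,1,0,0,0,0,0.2,2.5,0,0,0,0,0.2,4.5,0,0,0,0,0.2,6,0,0,0,0,0.2,6.8,0,0,0,0,0.2,7,0,0,0,0,0.2,7,0,0,0,0,0.2,7,0,0,0,0,0.2,7,0,0,0])

```text
time: 22.27
position: [0.5144, 0.21, 0.0554]
tool_rot: [0.673, 0.739, 0.001, 0.001]
ft_force: [1.3, 0.1, -0.1]
grip_width: 0.05
```

```bash
python3 -c "
from h import *
p,d=robot.camera('side');cv2.imwrite('pics/s14.png',cv2.resize(p[180:360,200:400],None,fx=3,fy=3)[:,:,::-1]);tgt((.5135,.2085,.053,5.3))"
```

```text
t 22.32 pos [0.5143 0.21   0.0554] q [ 0.19  0.68  1.74 -0.    0.72  0.09] F [0.1 0.1 0.7] w 0.05
[-0.14 -0.09  0.24] [ 0.12 -0.01  0.04]
```

View pics/s14.png

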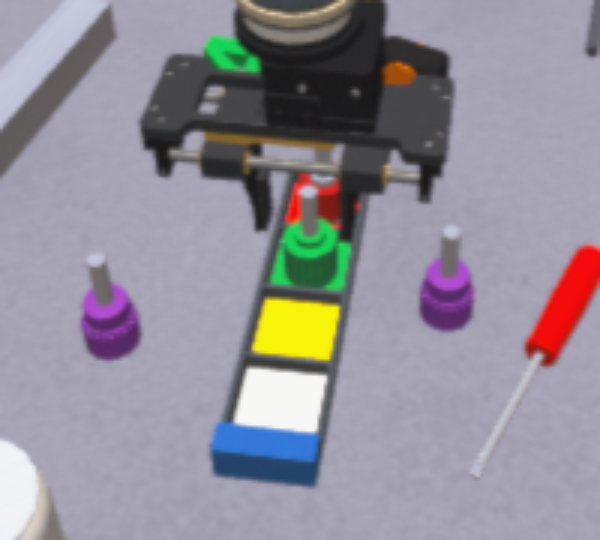

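Flap wheel's shank sits between the fingertips ((262,228) and (348,220)). Lower 2 mm and close.

Call:
drive_tool(targets=[-0.1,-0.1,0.2,0,0,0,-0.1,-0.1,0.2,0,0,0,-0.1,-0.1,0.2,0,0,0,-0.1,-0.1,0.2,0,0,0,-0.1,-0.1,0.2,0,0,0,-0.1,-0.1,0.2,0,0,0,-0.1,-0.1,0.2,0,0,0,-0.1,-0.1,0.2,0,0,0,-0.1,-0.1,0.2,0,0,0,-0.1,-0.1,0.2,0,0,0,-0.1,-0.1,0.2,0,0,0,-0.1,-0.1,0.2,0,0,0], grip=1, squeeze=30)

```text
time: 23.32
position: [0.5125, 0.2088, 0.0524]
tool_rot: [0.673, 0.739, -0.0, -0.0]
ft_force: [0.0, 1.2, -0.4]
grip_width: 0.011
```

Call:
drive_tool(targets=[0,0,-0.3,0,0,0,0,0,-1,0,0,0,0,0,-2.5,0,0,0,0,0,-4.5,0,0,0,0,0,-6.5,0,0,0,0,0,-8.5,0,0,0,0,0,-10.5,0,0,0,0,0,-12,0,0,0,0,0,-13,0,0,0,0,0,-13.3,0,0,0,0,0,-13.3,0,0,0])

```text
time: 24.23
position: [0.5128, 0.2088, 0.1862]
tool_rot: [0.673, 0.739, 0.001, 0.0]
ft_force: [-0.5, -0.2, -2.2]
grip_width: 0.011
```

```bash
python3 -c "
from h import *
tgt((.5624,-.1813,.19,-13.7))"
```

```text
t 24.23 pos [0.5128 0.2088 0.1862] q [ 0.18  0.48  1.65 -0.    1.01  0.09] F [-0.5 -0.2 -2.2] w 0.011
[-39.31   1.31  -0.38] [ 0.08 -0.02 19.03]
```

Call:
drive_tool(targets=[-1,0,0,0,0,0,-3.5,0.1,0,0,0,2,-7,0.2,0,0,0,4,-11,0.4,0,0,0,6,-15,0.5,0,0,0,8,-19,0.6,0,0,0,10,-23,0.8,0,0,0,12,-27,0.9,0,0,0,14,-31,1,0,0,0,16,-34.5,1.2,0,0,0,17.5,-37,1.2,0,0,0,19,-38.5,1.3,0,0,0,19])

```text
time: 25.23
position: [0.5605, -0.1773, 0.1839]
tool_rot: [0.787, 0.616, -0.001, -0.001]
ft_force: [0.6, 0.7, -2.2]
grip_width: 0.0109
```

```bash
python3 -c "
from h import *
tgt((.5624,-.1813,.19,-13.7),(.5624,-.1813,.0494,-13.7))"
```

```text
t 25.23 pos [ 0.5605 -0.1773  0.1839] q [-0.5   0.52  1.57 -0.    1.05 -0.25] F [ 0.6  0.7 -2.2] w 0.0109
[-0.34  0.28 -0.61] [-0.11  0.04 -0.18]
[-0.34  0.31 13.45] [-0.11  0.04 -0.18]
```

Call:
drive_tool(targets=[-0.3,0.2,0.5,0,0,0,-0.5,0.3,2,0,0,0,-0.5,0.3,4.5,0,0,0,-0.5,0.3,7,0,0,0,-0.5,0.3,9.5,0,0,0,-0.5,0.3,11,0,0,0,-0.5,0.3,11.7,0,0,0,-0.5,0.3,12,0,0,0,-0.5,0.3,12,0,0,0,-0.5,0.3,12,0,0,0])

```text
time: 26.07
position: [0.5637, -0.1786, 0.0661]
tool_rot: [0.786, 0.618, 0.0, 0.001]
ft_force: [-0.2, 0.9, -1.2]
grip_width: 0.0109
```

```bash
python3 -c "
from h import *
p,d=robot.camera('scene');cv2.imwrite('pics/c15.png',cv2.resize(p[120:280,100:300],None,fx=3.7,fy=3.7)[:,:,::-1]);
tgt((.5624,-.1813,.0494,-13.7))"
```

```text
t 26.12 pos [ 0.5639 -0.1789  0.0665] q [-0.5   0.7   1.64  0.    0.8  -0.26] F [-0.8  0.1 -1.6] w 0.0109
[-0.27 -0.09  1.71] [0.12 0.02 0.07]
```

View pics/c15.png

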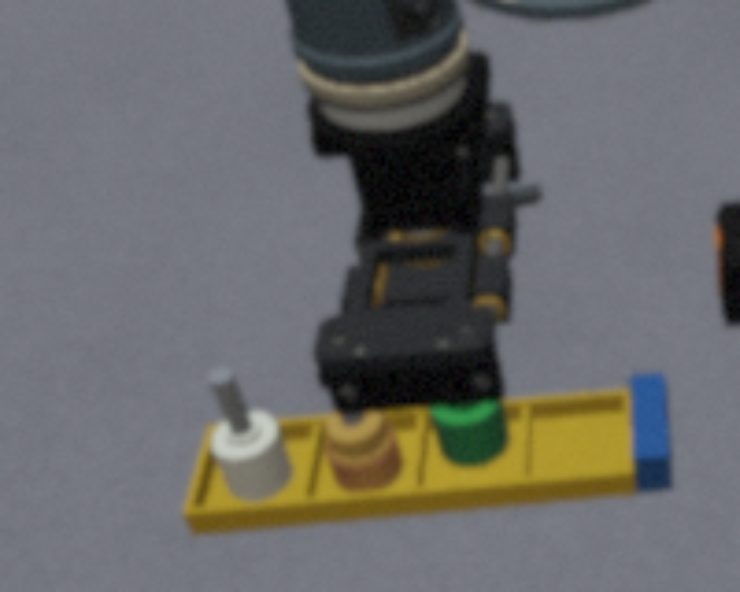

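Call:
drive_tool(targets=[-0.1,0,0.3,0,0,0,-0.2,-0.1,0.6,0,0,0,-0.25,-0.1,0.85,0,0,0,-0.25,-0.1,1.05,0,0,0,-0.25,-0.1,1.25,0,0,0,-0.25,-0.1,1.4,0,0,0,-0.25,-0.1,1.5,0,0,0,-0.25,-0.1,1.6,0,0,0,-0.25,-0.1,1.65,0,0,0,-0.25,-0.1,1.7,0,0,0,-0.25,-0.1,1.7,0,0,0,-0.25,-0.1,1.7,0,0,0])

```text
time: 27.12
position: [0.5615, -0.1811, 0.0494]
tool_rot: [0.786, 0.618, 0.0, 0.0]
ft_force: [-1.7, 0.4, 5.5]
grip_width: 0.0109
```

```bash
python3 -c "
from h import *
tgt((.5624,-.1813,.0494,-13.7))"
```

```text
t 27.12 pos [ 0.5615 -0.1811  0.0494] q [-0.5   0.72  1.65 -0.    0.77 -0.26] F [-1.7  0.4  5.5] w 0.0109
[-0.    0.09 -0.  ] [0.01 0.01 0.04]
```

Seated (5.5 N). Release and go for the hole saw.

Call:
drive_tool(targets=[0,0,0,0,0,0,0,0,0,0,0,0,0,0,0,0,0,0,0,0,0,0,0,0,0,0,0,0,0,0,0,0,0,0,0,0,0,0,0,0,0,0,0,0,0,0,0,0], grip=-0.15)

```text
time: 27.78
position: [0.5615, -0.1811, 0.0483]
tool_rot: [0.786, 0.618, 0.0, -0.0]
ft_force: [0.1, 0.2, -0.0]
grip_width: 0.0488
```

Call:
drive_tool(targets=[0,0,-0.5,0,0,0,0,0,-2,0,0,0,0,0,-4,0,0,0,0,0,-7,0,0,0,0,0,-10,0,0,0,0,0,-12,0,0,0,0,0,-12,0,0,0])

```text
time: 28.37
position: [0.5645, -0.1825, 0.1737]
tool_rot: [0.786, 0.618, 0.002, 0.005]
ft_force: [0.2, -1.3, 0.1]
grip_width: 0.05
```

```bash
python3 -c "
from h import *
p,d=robot.camera('scene');cv2.imwrite('pics/c16.png',cv2.resize(p[120:280,100:300],None,fx=3.7,fy=3.7)[:,:,::-1]);
tgt((.5192,.1505,.17,5.3))"
```

```text
t 28.42 pos [ 0.5632 -0.1819  0.1714] q [-0.5   0.54  1.57  0.    1.02 -0.26] F [-0.4  0.7  0.5] w 0.0505
[ 3.126e+01 -1.212e+01  1.000e-02] [  0.34   0.15 -18.96]
```

View pics/c16.png

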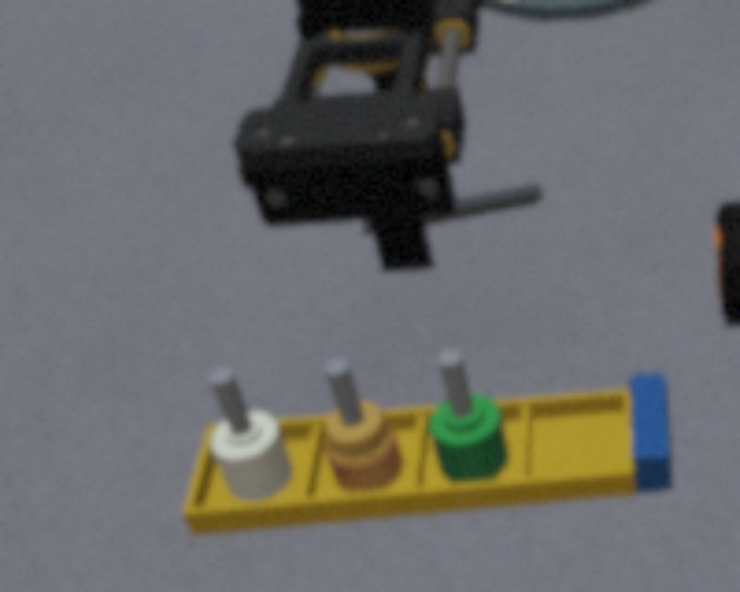

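Call:
drive_tool(targets=[3,-1.2,0,0,0,-2,7,-2.7,0,0,0,-5,11,-4.3,0,0,0,-8,15,-5.8,0,0,0,-11,19,-7.4,0,0,0,-13,23,-8.9,0,0,0,-15,26.5,-10.3,0,0,0,-17,29.5,-11.4,0,0,0,-19,31,-12,0,0,0,-19,31.3,-12.1,1,0,0,-19,31.3,-12.1,3,0,0,-19,31.3,-12.1,4.5,0,0,-19])

```text
time: 29.42
position: [0.517, 0.1514, 0.1215]
tool_rot: [0.673, 0.74, -0.001, -0.0]
ft_force: [0.4, -0.2, -0.3]
grip_width: 0.05
```

Call:
drive_tool(targets=[0,0,0,0,0,0,0,0,0,0,0,0])

```text
time: 29.58
position: [0.5167, 0.1507, 0.1217]
tool_rot: [0.674, 0.739, -0.002, -0.001]
ft_force: [-0.2, 0.3, -0.5]
grip_width: 0.05
```

```bash
python3 -c "
from h import *
wsnap('w17')
tgt((.5192,.1505,.053,5.3))"
```

```text
t 29.63 pos [0.5177 0.1508 0.1227] q [ 0.08  0.56  1.74 -0.    0.85 -0.02] F [0.3 0.4 0.1] w 0.0501
[-0.04  0.16  6.97] [-0.1   0.01 -0.03]
```

View pics/w17.png

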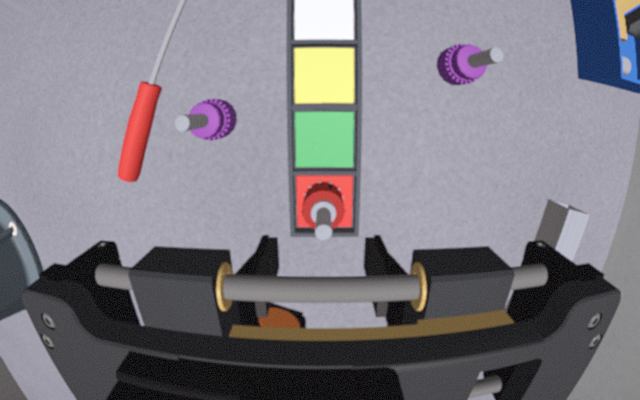

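Call:
drive_tool(targets=[0,0.1,1,0,0,0,-0.1,0.1,2.5,0,0,0,-0.1,0.1,4.5,0,0,0,-0.1,0.1,6,0,0,0,-0.1,0.1,6.9,0,0,0,-0.1,0.1,7.1,0,0,0,-0.1,0.1,7.1,0,0,0,-0.1,0.1,7.1,0,0,0,-0.1,0.1,7.1,0,0,0])

```text
time: 30.38
position: [0.5198, 0.1508, 0.0533]
tool_rot: [0.673, 0.739, 0.001, 0.001]
ft_force: [0.6, 1.2, -0.5]
grip_width: 0.0499
```

```bash
python3 -c "
from h import *
p,d=robot.camera('side');cv2.imwrite('pics/s18.png',cv2.resize(p[180:360,200:400],None,fx=3,fy=3)[:,:,::-1]);tgt((.5192,.1505,.053,5.3))"
```

```text
t 30.43 pos [0.5198 0.1508 0.0533] q [ 0.08  0.67  1.78 -0.    0.69 -0.02] F [-0.4  0.1  0.9] w 0.05
[-0.02 -0.06  0.03] [0.12 0.   0.03]
```

View pics/s18.png

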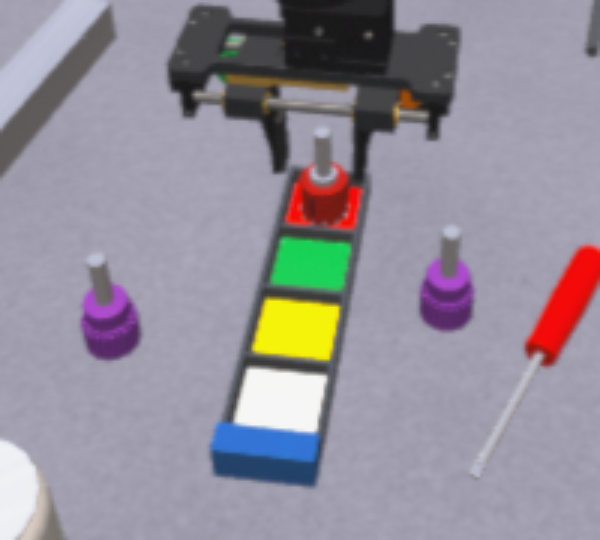

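Call:
drive_tool(targets=[0,0,0,0,0,0,0,0,0,0,0,0,0,0,0,0,0,0,0,0,0,0,0,0,0,0,0,0,0,0,0,0,0,0,0,0,0,0,0,0,0,0,0,0,0,0,0,0,0,0,0,0,0,0,0,0,0,0,0,0,0,0,0,0,0,0], grip=1, squeeze=30)

```text
time: 31.35
position: [0.5188, 0.1507, 0.0523]
tool_rot: [0.673, 0.739, -0.0, -0.0]
ft_force: [0.0, -0.2, -1.5]
grip_width: 0.0112
```

Call:
drive_tool(targets=[0,0,-0.3,0,0,0,0,0,-1,0,0,0,0,0,-2.5,0,0,0,0,0,-4.5,0,0,0,0,0,-6.5,0,0,0,0,0,-8.5,0,0,0,0,0,-10.5,0,0,0,0,0,-12,0,0,0,0,0,-13,0,0,0,0,0,-13.3,0,0,0,0,0,-13.3,0,0,0])

```text
time: 32.27
position: [0.5193, 0.1508, 0.1863]
tool_rot: [0.673, 0.739, 0.001, 0.001]
ft_force: [1.1, 0.6, -2.3]
grip_width: 0.011
```

```bash
python3 -c "
from h import *
tgt((.5761,-.1250,.19,-13.7))"
```

```text
t 32.27 pos [0.5193 0.1508 0.1863] q [ 0.08  0.46  1.68 -0.    0.99 -0.02] F [ 1.1  0.6 -2.3] w 0.011
[-27.99   3.09  -0.37] [ 1.000e-01 -1.000e-02  1.904e+01]
```

Call:
drive_tool(targets=[-1,0.1,0,0,0,1,-3.5,0.4,0,0,0,3,-7,0.8,0,0,0,6,-11,1.2,0,0,0,9,-15,1.7,0,0,0,12,-19,2.1,0,0,0,15,-23,2.5,0,0,0,17,-26,2.9,0,0,0,19,-27.6,3.1,0,0,0,19,-28,3.1,0,0,0,19,-28,3.1,0,0,0,19])

```text
time: 33.18
position: [0.575, -0.126, 0.1842]
tool_rot: [0.787, 0.617, -0.001, -0.001]
ft_force: [-0.0, 0.6, -2.5]
grip_width: 0.0109
```

```bash
python3 -c "
from h import *
tgt((.5761,-.1250,.0494,-13.7))"
```

```text
t 33.18 pos [ 0.575  -0.126   0.1842] q [-0.41  0.53  1.56  0.    1.06 -0.17] F [-0.   0.6 -2.5] w 0.0109
[ 0.11  0.12 13.48] [-0.16 -0.05 -0.08]
```

Call:
drive_tool(targets=[0,0,0.5,0,0,0,0,0,2,0,0,0,0,0,4.5,0,0,0,0,0,7,0,0,0,0,0,9.5,0,0,0,0,0,11,0,0,0,0,0,11.7,0,0,0,0,0,12,0,0,0,0,0,12,0,0,0,0,0,12,0,0,0])

```text
time: 34.02
position: [0.5765, -0.1246, 0.0662]
tool_rot: [0.786, 0.618, 0.0, 0.001]
ft_force: [-0.1, -0.3, -2.2]
grip_width: 0.0109
```

```bash
python3 -c "
from h import *
p,d=robot.camera('scene');cv2.imwrite('pics/c19.png',cv2.resize(p[120:280,100:300],None,fx=3.7,fy=3.7)[:,:,::-1]);
tgt((.5761,-.1250,.0494,-13.7))"
```

```text
t 34.07 pos [ 0.5768 -0.125   0.0666] q [-0.4   0.69  1.64  0.    0.8  -0.16] F [-0.2  0.2 -1. ] w 0.0108
[-0.02 -0.07  1.72] [0.13 0.02 0.08]
```

View pics/c19.png

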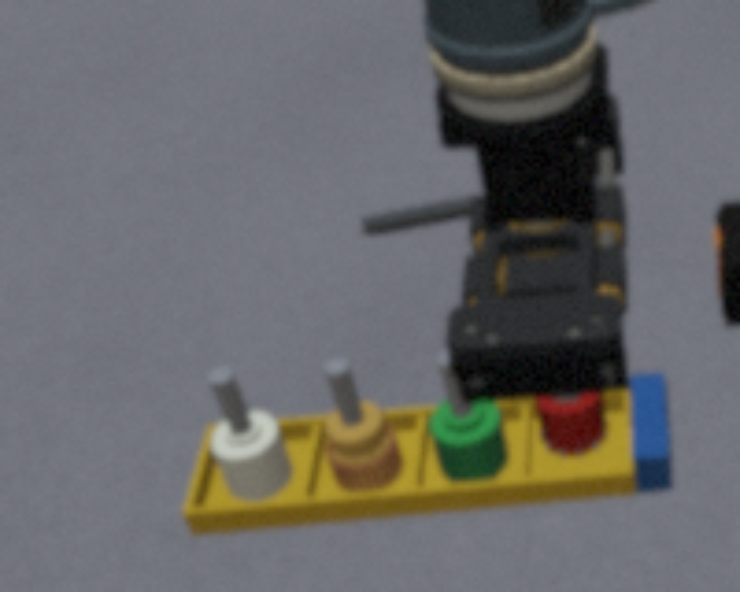

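Call:
drive_tool(targets=[0,0,0.3,0,0,0,0,0,0.6,0,0,0,0,0,0.85,0,0,0,0,0,1.05,0,0,0,0,0,1.25,0,0,0,0,0,1.4,0,0,0,0,0,1.5,0,0,0,0,0,1.6,0,0,0,0,0,1.65,0,0,0,0,0,1.7,0,0,0,0,0,1.7,0,0,0,0,0,1.7,0,0,0])

```text
time: 35.07
position: [0.5758, -0.1252, 0.0492]
tool_rot: [0.786, 0.618, 0.0, 0.0]
ft_force: [-2.8, -0.1, 5.2]
grip_width: 0.0113
```

```bash
python3 -c "
from h import *
tgt((.5761,-.1250,.0494,-13.7))"
```

```text
t 35.07 pos [ 0.5758 -0.1252  0.0492] q [-0.4   0.72  1.65 -0.    0.77 -0.17] F [-2.8 -0.1  5.2] w 0.0113
[ 0.03  0.02 -0.02] [0.01 0.01 0.04]
```

Call:
drive_tool(targets=[0,0,0,0,0,0,0,0,0,0,0,0,0,0,0,0,0,0,0,0,0,0,0,0,0,0,0,0,0,0,0,0,0,0,0,0,0,0,0,0,0,0,0,0,0,0,0,0], grip=-0.15)

```text
time: 35.73
position: [0.5759, -0.1252, 0.0483]
tool_rot: [0.786, 0.618, -0.0, -0.0]
ft_force: [-0.2, -0.9, 0.4]
grip_width: 0.0483
```

Call:
drive_tool(targets=[0,0,-0.5,0,0,0,0,0,-2,0,0,0,0,0,-4,0,0,0,0,0,-7,0,0,0,0,0,-10,0,0,0,0,0,-13,0,0,0,0,0,-16,0,0,0,0,0,-18,0,0,0,0,0,-18,0,0,0,0,0,-18,0,0,0])

```text
time: 36.57
position: [0.5765, -0.1254, 0.2301]
tool_rot: [0.786, 0.618, 0.001, 0.002]
ft_force: [0.2, 0.7, 0.1]
grip_width: 0.0504
```

```bash
python3 -c "
from h import *
tgt()
p,d=robot.camera('scene');cv2.imwrite('pics/c20.png',cv2.resize(p[120:280,100:300],None,fx=3.7,fy=3.7)[:,:,::-1])
p,d=robot.camera('side');cv2.imwrite('pics/s20.png',cv2.resize(p[100:340,220:380],None,fx=2.5,fy=2.5)[:,:,::-1])"
```

```text
t 36.57 pos [ 0.5765 -0.1254  0.2301] q [-0.4   0.47  1.52 -0.    1.15 -0.16] F [0.2 0.7 0.1] w 0.0504
```

View pics/c20.png

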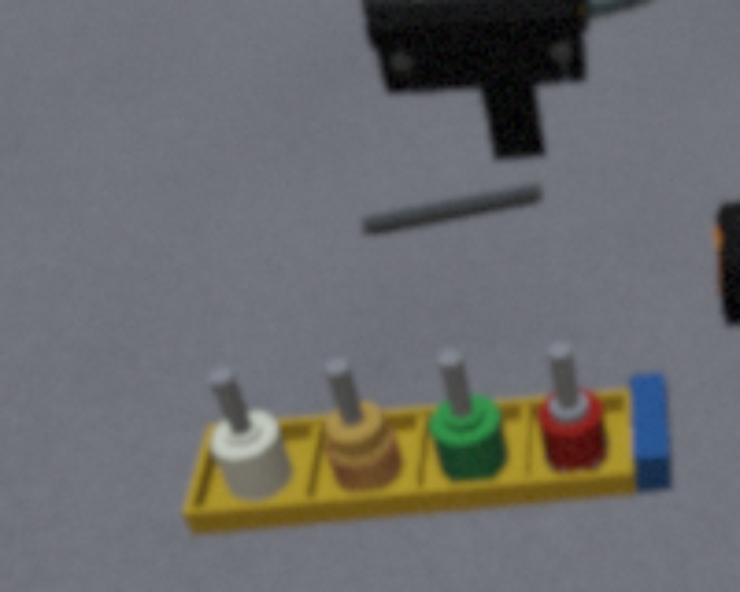

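View pics/s20.png

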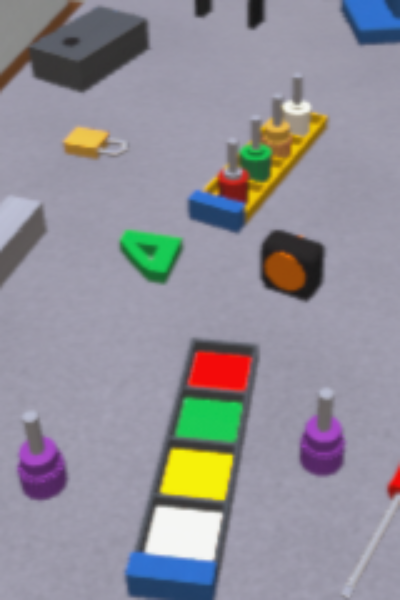

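```bash
python3 -c "
from h import *
S=[(222,376),(338,366),(451,356),(560,349)];D=[(297,79),(278,100),(256,121),(233,146)]
c=np.array([.5555,-.2095]);dy=np.array([.237,.9716]);dx=np.array([.9716,-.237])
for a,b in zip(S,D):
    o1,r1=ray('scene',a[0]/3.7+100-.4,a[1]/3.7+120-.4);o2,r2=ray('side',b[0]/2.5+220-.3,b[1]/2.5+100-.3)
    t=np.linalg.lstsq(np.stack([r1,-r2],1),o2-o1,rcond=None)[0];p=(o1+r1*t[0]+o2+r2*t[1])/2
    print(p.round(4),'rack x,y mm',((p[:2]-c)@dx*1000).round(1),((p[:2]-c)@dy*1000).round(1))
print(robot.hand_in())
"
```

```text
[ 0.5328 -0.2916  0.0814] rack x,y mm -2.6 -85.2
[ 0.5451 -0.2349  0.0809] rack x,y mm -4.1 -27.1
[ 0.5592 -0.1786  0.0821] rack x,y mm -3.8 30.9
[ 0.5723 -0.1237  0.0802] rack x,y mm -4.0 87.3
the job is handed in; nothing more can be done
None
```

I moved all four accessories to the yellow rack in reverse order and handed the job in at about 37 s. From the yellow rack's blue end they now stand hole saw, flap wheel, cup brush, stone. I moved neither of the two purple look-alikes.

- **Placing:** each piece was lowered until the wrist felt about 5–6 N from the pocket floor, then released. The hand was lifted well clear afterwards.
- **Order and stance:** the last scene and side pictures show all four upright, one per pocket in that order, with the four grey-rack pads bare.
- **Position:** the shank tops measured within about 4 mm of the pocket centre lines across the rack and within 2 mm along it.
- **Small disagreements:** the final shank-top heights read 80–82 mm against an expected 84 mm. The wrist camera also put the racks about 3 mm farther out than the fixed cameras, so I aimed between the two. I put both down to calibration and pixel error.

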